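Clear the used instruments into the ratchet-lid box and the marker into the pen pot

TASK

Tidy the bench: lift the lid of the steel instrument box until its stay catches in the last notch and the lid stands open by itself, lay the forceps and the spatula inside it, and stand the marker in the pen pot. Then press the stay's release and hold it down until the lid has gone shut. Leave the petri dishes and the tape roll where they are and do not knock the pot over.

Things in the scene. Friction and masses are not known exactly. Their poses are not given: they have to be found in the camera images.
- lid_handle (a point): centre of the lid's handle: a black round bar 14 mm thick and 36 mm long, lying across the box (along the box's y), on a stem 14 mm wide; its axis is 28 mm above the lid. Pinched at its two ends it can turn between the finger pads. With the lid shut it lies 190 mm in front of the hinge axis and 27 mm above it.
- lid (a joint): lid, hinged at the far short end; 0 = shut, grows as it is lifted, stop at 1.52 rad. A ratchet holds it at 0.70, 1.05 and 1.40 rad (last notch): lift slightly past, let go, it settles back on the notch. Spring and weight (3 N at the handle, clicks of 10 N at the teeth) shut it slowly (about 1 s) while the release is held down; if that is let up on the way the next lower notch catches it.
- release (a joint): the ratchet's pawl: 0 = engaged, 0.30 rad = fully pressed; free of the teeth beyond about 0.20 rad (paddle about 10 mm down). Spring: about 2 N on the paddle at the start of travel to 5 N fully down.
- release_pad (a point): centre of the top of the release paddle: a black ribbed pad 26 x 34 mm that sticks out beyond the right wall of the box, 54 mm above the bench. Press it down. It lies 24 mm clear of the lid's right edge, so keep the hand to the right of the lid's way or lean it to the right.
- box: open steel instrument box, 220 (its x) x 116 (y) x 60 mm, standing fast; origin at the centre of its underside, x points to the hinge end, y to its left, z up. Inside 215 x 111 mm, floor 6.5 mm above the bench, rim at 60 mm. Hinge axis along y at x = 112, z = 64 mm. The lid at the last notch leans 10 degrees short of upright at the hinge end, 0.29 m high.
- forceps: steel forceps, 135 x 13 x 8 mm, lying; long axis is its y; origin at the middle of the underside.
- spatula: thin double-ended steel spatula, 177 x 10 x 4 mm, a 4 mm round rod with flat ends; long axis is its y; origin at the middle of the underside.
- marker: felt marker, black and white, 136 x 13 x 13 mm, lying; long axis is its y; origin at mid length on its underside.
- pen_pot: round black plastic pen pot, empty, loose, 85 mm outside, 78 mm free inside, 70 mm high, floor 4 mm thick; origin at the centre of its underside, z up. A marker stood in it leans on the rim at some 40 degrees from upright.
- dish_1: petri dish with lid, 61 mm across, 16 mm high, origin under its centre; leave alone.
- dish_3: petri dish with lid, 61 mm across, 16 mm high, origin under its centre; leave alone.
- tape_roll: roll of label tape, 68 mm across, 19 mm high, origin under its centre; leave alone.

How it is judged:
On the way, in this order (a step that is already met when the one before it is completed fails the run):
1. the lid stands open by itself in the last notch, untouched (value of joint lid above 1.3 rad and velocity of joint lid between -0.1 and 0.1 rad/s and contact force between the fingers and box below 0.1 N), for 0.3 s.
2. forceps and spatula lie in the box, the marker stands in the pot, the lid still up (x of forceps in the frame of box between -0.095 and 0.095 m and y of forceps in the frame of box between -0.05 and 0.05 m and z of forceps in the frame of box between 0 and 0.035 m and x of spatula in the frame of box between -0.095 and 0.095 m and y of spatula in the frame of box between -0.05 and 0.05 m and z of spatula in the frame of box between 0 and 0.035 m and horizontal distance between marker and pen_pot below 0.05 m and z of marker in the frame of pen_pot between 0.03 and 0.095 m and (angle between marker's own y axis and vertical below 0.87 rad or angle between marker's own y axis and vertical above 2.27 rad) and value of joint lid above 1.3 rad), for 0.2 s.
3. the release is pressed down (value of joint release above 0.12 rad), for 0.1 s.
At the end, for the whole second after the job is handed in: lid shut (0.06 rad), release up; forceps and spatula in the box (middles within 95 x 50 mm of its centre, under 35 mm high); the marker in the upright pot (middle within 50 mm of its axis, 30 to 95 mm up, under 50 degrees from upright); all at rest (x of forceps in the frame of box between -0.095 and 0.095 m and y of forceps in the frame of box between -0.05 and 0.05 m and z of forceps in the frame of box between 0 and 0.035 m and x of spatula in the frame of box between -0.095 and 0.095 m and y of spatula in the frame of box between -0.05 and 0.05 m and z of spatula in the frame of box between 0 and 0.035 m and horizontal distance between marker and pen_pot below 0.05 m and z of marker in the frame of pen_pot between 0.03 and 0.095 m and (angle between marker's own y axis and vertical below 0.87 rad or angle between marker's own y axis and vertical above 2.27 rad) and value of joint lid below 0.06 rad and value of joint release below 0.05 rad and angle between pen_pot's own z axis and vertical below 0.15 rad and linear speed of each of forceps, spatula, marker, pen_pot below 0.03 m/s); the robot touches nothing.
It fails at once if a petri dish or the tape roll is shifted by more than 25 mm (distance of any of dish_1, dish_3, tape_roll from where it was at the start of the episode above 0.025 m).
It fails at once if the pot is knocked over (angle between pen_pot's own z axis and vertical above 0.7 rad).
It also fails if it takes over 72 s, if anything falls off the work surface, if the arm or the gripper's body presses on something with over 40 N, if the wrist force passes 120 N, or if a joint passes its speed limit or range.

ROBOT

A 6-joint arm with a two-finger parallel gripper is mounted at the origin on a cart in front of the work surface, level with it; the furniture and walls round the work are solid. World frame = base frame: x ahead of the robot, y to its left, z up, the work surface at z = 0. Lengths are in m, angles in rad, forces in N, time in s.
With the tool pointing down it reaches from about 0.25 to 0.775 m from the base axis. Payload 4 kg.
Tool frame: the origin (TCP) lies at the very end of the fingers, on their centre line; the grasp point (between the pads) lies 19 mm behind it (pinch_z is the distance from the TCP to the grasp point, in m); z points along the fingers, y is the direction in which the jaws open and shut (so a half turn about z gives the same grasp; the last joint's range is limited). The gripper opens to 85 mm and grips with 20 to 120 N. Pads are 22 mm wide; open, the fingers measure 114 mm over their backs; the gripper's body (76 mm by 85 mm) begins 54 mm behind the grasp point. The pads swing forward as they close: fully open they stand 13 mm farther back than shut.
Start: joints at [-1.375, 0.087, 1.371, -0, 1.684, -0.103], TCP at [0.162, -0.526, 0.231] pointing down, gripper open.
Joint ranges: [-3.1, 3.1], [-0.76, 2.03], [0.27, 2.55], [-1.08, 4.22], [0.17, 2.65], [-2.57, 2.57]. Speed limits (rad/s): [2.79, 2.79, 3.14, 3.14, 3.14, 3.14].

INTERFACE

Orientations are given as a unit quaternion [w, x, y, z].
In Python, from bench import get_obs, read_camera, hand_in, pinch_z gives the robot as it stands.
- The arm moves only by the shell command python3 -m crank 'ROWS' [FORCE]. ROWS is JSON, one flat list of numbers, 7 for each row, row after row: the shift along the tool's x, y, z in cm, then the turn, a rotation vector about the tool's x, y, z in rad, then the gripper command: -1 is fully open, 1 is shut, values between are in proportion. In form: [tx, ty, tz, wx, wy, wz, grip, tx, ty, tz, wx, wy, wz, grip, ...]. A call has 1 to 10 rows; each row shifts and turns the commanded pose from where the row before left it, along the tool's axes as they then stand; what a row does not reach is not made up. A row lasts 1/10 s, in which the tool goes at most 50 mm and 8.59 degrees, less where a joint would pass 70% of its speed; a pose out of reach is approached as far as the arm can. A call with a gripper value outside its range is refused whole. The fingers move at their own pace and stop on an object; FORCE is the grip in N (left out, the last holds). Time passes only in rows, so rows that do not move let the fingers close. It gives the time, the measured TCP pose, the force and the opening at its end, in the units of the state.
- get_obs(): the state, without advancing time (a new reading comes with each control period).
- read_camera(name): name is "scene" or "top"; returns a dict with "img" (480x640x3 uint8, red, green, blue), "z_map" (480x640 float32, m along the optical axis (not along the pixel's ray), 0 where there is no reading), "fov_y" (degrees; the focal length in pixels is half the picture's height over the tangent of half this angle, whatever the lens; pixels are square), "cx", "cy" (the principal point, pixels), "extrinsics" (4x4, takes a point from camera to world coordinates). Camera axes: x right, y down, z forward; pixel columns grow to the right and rows downward; lengths in m; the calibration is good to about 2 mm. A picture is of the moment at which its call begins.
- hand_in(): hands the job in, once; it reports no verdict.
The state is a dict: "time_s": time; "joint_pos": joint angles; "joint_velocities": joint speeds; "joint_efforts": joint torques, N m; "ee_pos": TCP position; "orientation": TCP orientation; "contact_force": force on the tool from outside, world axes, zero at the start; "wrist_torque": the same for the moment, N m; "opening": opening from 0.0 (shut) to 1.0 (fully open).
Only numpy, scipy, OpenCV 4.12 (cv2) and the standard library are available. Lean on these libraries where they do the work, as an engineer would, in place of code of your own. Each camera call takes 0.05 s, during which the arm holds its last target.

## Working session

There is one attempt and no reset: what is moved stays moved. The work goes in short steps, Python scripts to look and compute and a shell command to move; the robot and the scene stay as the last step left them, time stands still between calls to the robot, and variables do not carry over. Pictures are saved under pics/ and viewed, and the job is handed in when it is done.

```bash
ls; mkdir -p pics; python3 - <<'E'
from bench import *
import cv2
print(get_obs(), pinch_z)
for n in ("scene","top"):
    c=read_camera(n); cv2.imwrite(f"pics/{n}0.png",c["img"][:,:,::-1]); print(n,c["fov_y"],c["cx"],c["cy"],c["extrinsics"])
E
```

```text
pics
{'time_s': 0.0, 'joint_pos': array([-1.37511668e+00,  8.79558804e-02,  1.37228408e+00, -6.33998728e-07,
        1.68358001e+00, -1.03089530e-01]), 'joint_velocities': array([ 1.21818989e-03, -1.22146493e-03,  1.74916220e-03, -2.76598719e-05,
        2.32462493e-04, -6.04305341e-04]), 'joint_efforts': array([-3.82879716e-05, -3.51861334e+01, -3.13273287e+01, -3.97162212e-04,
        1.07446857e-02, -1.83010224e-05]), 'ee_pos': array([ 0.16179235, -0.52514098,  0.23012351]), 'orientation': array([-1.11245000e-03,  9.88862249e-01,  1.48829476e-01, -5.18531251e-05]), 'contact_force': array([-0.10138857,  1.00991437, -0.7806588 ]), 'wrist_torque': array([-0.038869  , -0.02827231,  0.01135524]), 'opening': 1.0000223193600561} 0.0187
scene 44.169886743194326 310.0019355369895 237.18301435103285 [[-0.80714504 -0.31739804  0.4977704  -0.08167416]
 [-0.58996784  0.46413117 -0.66069676  0.76633047]
 [-0.0213269  -0.82694664 -0.56187581  0.78117233]
 [ 0.          0.          0.          1.        ]]
top 42.588373544065924 318.7335611784234 231.8028220768909 [[-0.02291945 -0.98767949  0.15480284  0.36545264]
 [-0.99971725  0.02362354  0.00271006 -0.05853085]
 [-0.00633366 -0.15469696 -0.98794167  1.37076668]
 [ 0.          0.          0.          1.        ]]
```

View pics/top0.png

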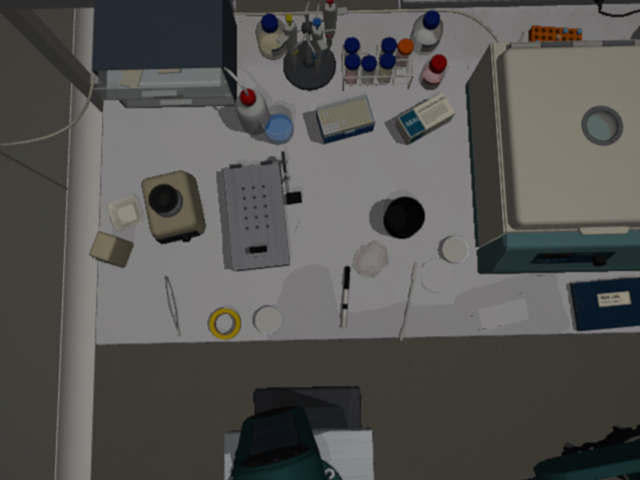

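View pics/scene0.png

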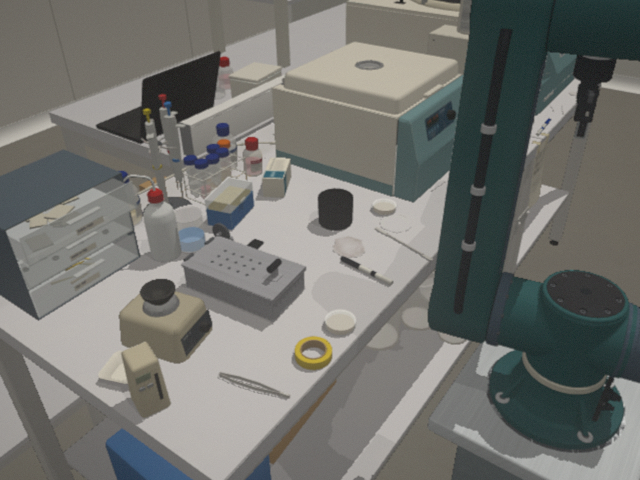

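The top view shows the box around (257,215), its handle at (256,249), the release pad at (293,197), the forceps at (172,305), the marker at (345,297), the spatula at (409,300) and the pot at (404,217). The tape roll is at (224,323) and the dishes at (267,320) and (454,249).

```bash
cat > h.py <<'E'
import numpy as np, cv2
from bench import *
from scipy.spatial.transform import Rotation as R
def ray(c,u,v):
    f=240/np.tan(np.radians(c["fov_y"])/2); E=c["extrinsics"]
    d=E[:3,:3]@np.array([(u-c["cx"])/f,(v-c["cy"])/f,1.]); return E[:3,3],d
def plane(c,u,v,z):
    o,d=ray(c,u,v); return o+d*(z-o[2])/d[2]
def depth(c,u,v):
    o,d=ray(c,u,v); return o+d*c["z_map"][int(round(v)),int(round(u))]
def proj(c,p):
    f=240/np.tan(np.radians(c["fov_y"])/2); E=c["extrinsics"]
    q=E[:3,:3].T@(np.array(p)-E[:3,3]); return q[0]/q[2]*f+c["cx"],q[1]/q[2]*f+c["cy"]
def crop(c,u0,v0,u1,v1,name,s):
    im=c["img"][v0:v1,u0:u1,::-1]; cv2.imwrite("pics/"+name,cv2.resize(im,None,fx=s,fy=s,interpolation=cv2.INTER_CUBIC))
E
python3 - <<'E'
from h import *
c=read_camera("top")
crop(c,150,130,310,250,"c1.png",5)
crop(c,150,240,310,350,"c2.png",5)
crop(c,320,180,480,350,"c3.png",3.5)
crop(c,210,145,310,280,"c4.png",4.4)
s=read_camera("scene"); crop(s,170,170,470,400,"s1.png",2.6)
E
```

```text
(no output)
```

View pics/c2.png

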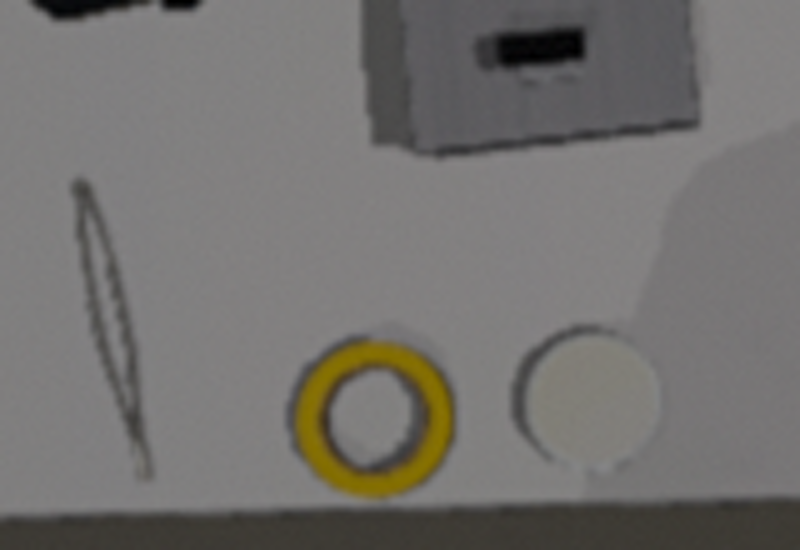

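View pics/c3.png

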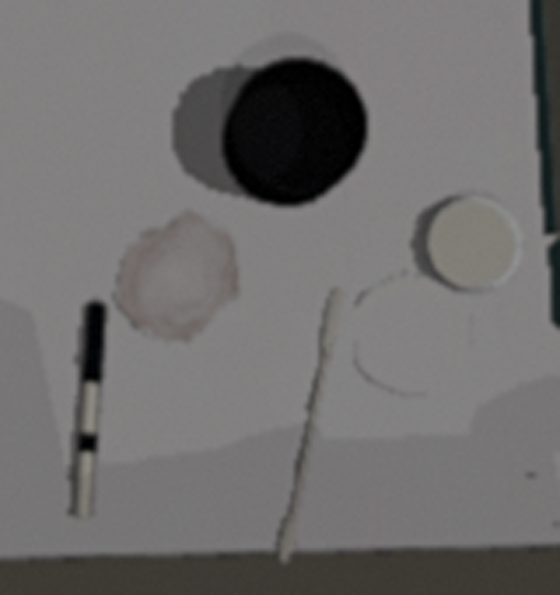

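View pics/c4.png

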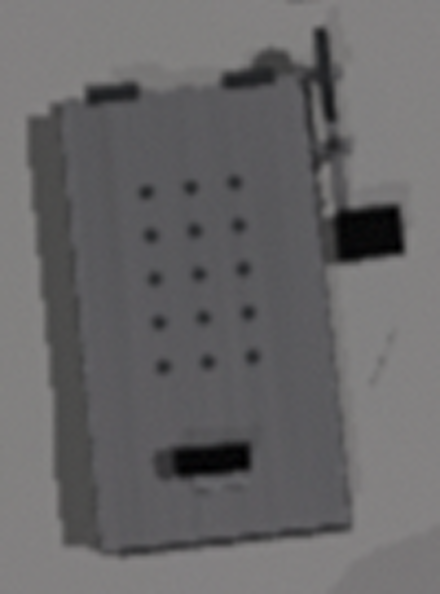

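View pics/s1.png

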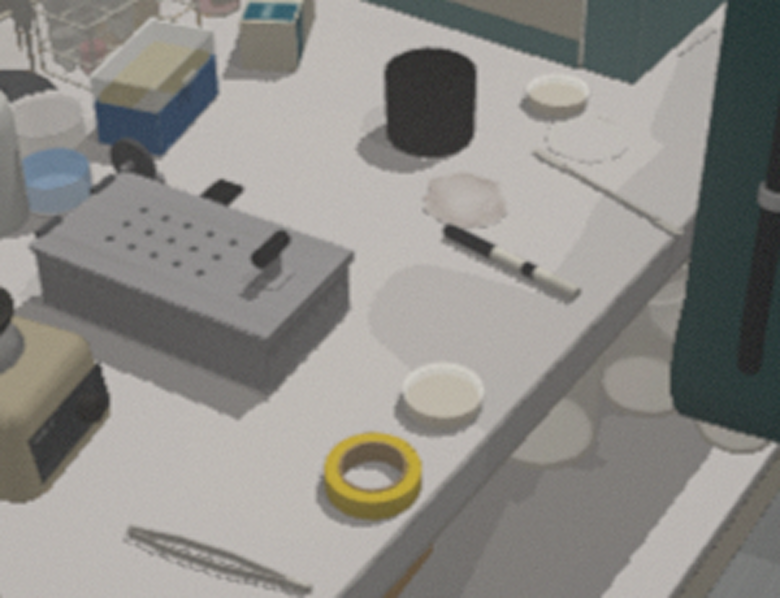

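```bash
python3 - <<'E'
from h import *
np.set_printoptions(precision=4,suppress=True)
c=read_camera("top")
P=lambda n,u,v,z:print(n,plane(c,u,v,z)[:2],depth(c,u,v))
P("mk1",347.1,266.6,.0065);P("mk2",343.4,327.7,.0065)
P("fc1",165.6,276.6,.004);P("fc2",179.4,335.6,.004)
P("sp1",416,263.4,.002);P("sp2",401.4,340,.002)
P("pot",404.3,217.4,.07)
P("handle",258.2,249.3,.098)
P("rel",293.9,198,.054)
for q in [(233.9,270.5),(290,265),(224.8,168.4),(278.6,163.2)]: P("lid",*q,.063)
P("dish1",268,320,.016);P("tape",224.5,323,.019);P("dish3",455,249,.016)
P("edge",345,338,0);P("scale",180,200,.1);P("cent",480,170,.2)
for u,v in [(165,195),(190,230),(163,197),(110,248)]: P("x",u,v,.1)
E
```

```text
mk1 [ 0.4995 -0.116 ] [ 0.4985 -0.1156  0.0167]
mk2 [ 0.3655 -0.1039] [ 0.3655 -0.1042 -0.002 ]
fc1 [0.4869 0.2882] [0.4871 0.2888 0.0016]
fc2 [0.3567 0.2558] [ 0.3566  0.2573 -0.0024]
sp1 [ 0.5034 -0.27  ] [ 0.5031 -0.2694  0.0055]
sp2 [ 0.336  -0.2301] [ 0.3361 -0.2299  0.0035]
pot [ 0.5961 -0.2391] [ 0.6079 -0.2483  0.0035]
handle [0.531  0.0719] [0.5305 0.0715 0.1021]
rel [ 0.6478 -0.0024] [ 0.648  -0.0024  0.0527]
lid [0.4913 0.1277] [0.492  0.1287 0.0555]
lid [0.5002 0.008 ] [0.5066 0.0111 0.0007]
lid [0.7156 0.1472] [0.7147 0.1467 0.0662]
lid [0.7244 0.0294] [0.724  0.0293 0.0645]
dish1 [0.3859 0.0602] [0.3859 0.0601 0.0164]
tape [0.3816 0.1546] [0.3818 0.1576 0.    ]
dish3 [ 0.532  -0.3556] [ 0.5321 -0.3557  0.0154]
edge [ 0.3431 -0.107 ] [ 0.3431 -0.1071 -0.0044]
scale [0.6394 0.2359] [0.6421 0.2388 0.0874]
cent [ 0.6635 -0.3728] [ 0.6896 -0.4004  0.0972]
x [0.651  0.2678] [0.6504 0.2671 0.1024]
x [0.5748 0.2142] [0.5823 0.2239 0.0548]
x [0.6468 0.2719] [0.6471 0.2723 0.0987]
x [0.5408 0.3808] [0.5395 0.3776 0.1092]
```

```bash
cat >> h.py <<'E'
np.set_printoptions(precision=3,suppress=True)
YAW=.0911; BC=np.array([.6087,.079,0])
def box(p): return BC+R.from_euler('z',YAW).apply(p)
def down(yaw): # tool x at yaw, z down
    return R.from_matrix(np.array([[np.cos(yaw),np.sin(yaw),0],[np.sin(yaw),-np.cos(yaw),0],[0,0,-1]]).T)
def delta(p,Rt=None,o=None):
    o=o or get_obs(); q=o["orientation"]; Rc=R.from_quat(q,scalar_first=True)
    p=np.array(p)
    print("pos",o["ee_pos"],"t cm",Rc.inv().apply(p-o["ee_pos"])*100, "after rot", Rt.inv().apply(p-o["ee_pos"])*100 if Rt else "", "rv",(Rc.inv()*Rt).as_rotvec() if Rt else "","t",o["time_s"],"F",o["contact_force"],"op",o["opening"])
E
python3 - <<'E'
from h import *
print(box([-.078,0,.091]))
delta([.531,.072,.16],down(YAW))
E
```

```text
[0.531 0.072 0.091]
pos [ 0.162 -0.525  0.231] t cm [ 52.863 -46.222   7.127] after rot [ 42.196 -56.136   7.076] rv [-0.001  0.     0.208] t 0.25 F [-0.166 -0.17   0.377] op 0.9990288920800705
```

```bash
python3 -m crank '[0,0,0,0,0,0.104,-1, 0,0,0,0,0,0.104,-1, 2,-2.6,0,0,0,0,-1, 2.5,-3.5,0,0,0,0,-1, 2.5,-3.5,0,0,0,0,-1, 2.5,-3.5,0,0,0,0,-1, 2.5,-3.5,0,0,0,0,-1, 2.5,-3.5,0,0,0,0,-1, 2.5,-3.5,0,0,0,0,-1, 2.5,-3.5,0,0,0,0,-1]' 60
python3 - <<'E'
from h import *
delta([.531,.072,.16],down(YAW))
E
```

```text
time_s: 1.25
ee_pos: [0.332, -0.2365, 0.2314]
orientation: [0.0, 0.999, 0.045, 0.0]
contact_force: [0.5, -0.1, 0.9]
opening: 0.999
pos [ 0.332 -0.236  0.231] t cm [ 22.598 -28.929   7.136] after rot [ 22.624 -28.908   7.139] rv [ 0.001 -0.001 -0.001] t 1.25 F [ 0.549 -0.144  0.929] op 0.9993572120126091
```

```bash
python3 -m crank '[2.8,-3.6,0.9,0,0,0,-0.4, 2.8,-3.6,0.9,0,0,0,-0.4, 2.8,-3.6,0.9,0,0,0,-0.4, 2.8,-3.6,0.9,0,0,0,-0.4, 2.8,-3.6,0.9,0,0,0,-0.4, 2.8,-3.6,0.9,0,0,0,-0.4, 2.8,-3.6,0.9,0,0,0,-0.4, 2.8,-3.6,0.9,0,0,0,-0.4, 0,0,0,0,0,0,-0.4, 0,0,0,0,0,0,-0.4]' 60
python3 - <<'E'
from h import *
delta([.531,.072,.072],down(YAW))
c=read_camera("top"); s=read_camera("scene")
crop(s,170,100,470,330,"s2.png",2.6); crop(c,180,120,340,290,"c5.png",3.5)
E
```

```text
time_s: 2.25
ee_pos: [0.5282, 0.0697, 0.1583]
orientation: [0.0, 0.999, 0.046, -0.001]
contact_force: [-0.5, 0.8, -0.3]
opening: 0.698
pos [0.528 0.07  0.158] t cm [ 0.319 -0.204  8.634] after rot [ 0.299 -0.2    8.634] rv [0.001 0.002 0.002] t 2.25 F [-0.547  0.828 -0.335] op 0.6982733911043774
```

View pics/s2.png

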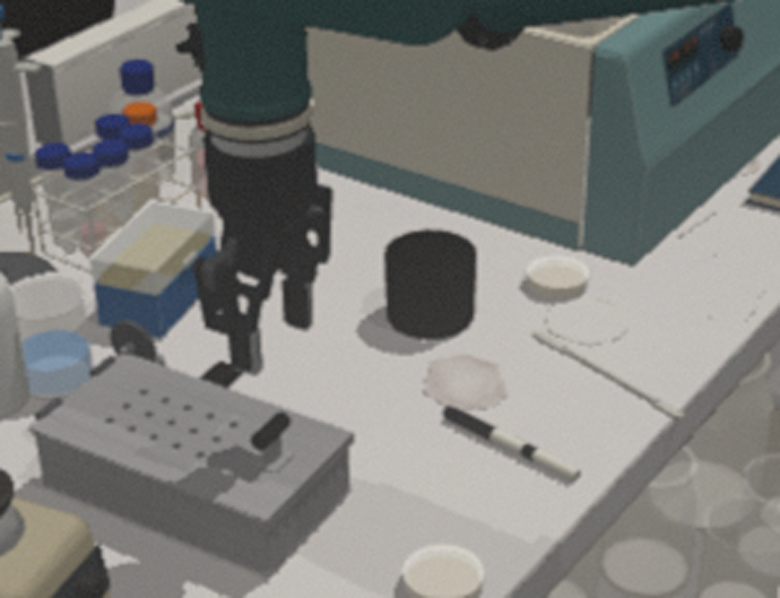

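```bash
python3 -m crank '[0.3,-0.2,2,0,0,0,-0.4, 0,0,2,0,0,0,-0.4, 0,0,2,0,0,0,-0.4, 0,0,2,0,0,0,-0.4, 0,0,0.7,0,0,0,-0.4, 0,0,0,0,0,0,-0.4, 0,0,0,0,0,0,1, 0,0,0,0,0,0,1, 0,0,0,0,0,0,1, 0,0,0,0,0,0,1]' 60
python3 - <<'E'
from h import *
delta([.531,.072,.07],down(YAW))
E
```

```text
time_s: 3.35
ee_pos: [0.5319, 0.0732, 0.0741]
orientation: [-0.002, 0.999, 0.045, 0.001]
contact_force: [-1.2, 5.7, 1.1]
opening: 0.405
pos [0.532 0.073 0.074] t cm [-0.101  0.11   0.412] after rot [-0.1    0.108  0.413] rv [-0.004 -0.003 -0.   ] t 3.35 F [-1.197  5.749  1.081] op 0.40479774329488954
```

```bash
python3 - <<'E'
from h import *
r=.1919;p0=.1412
th=np.linspace(0,1.46,17);x=-r*np.cos(p0+th);z=r*np.sin(p0+th)
for a,b,c in zip(th[1:],np.diff(x)*100,np.diff(z)*100): print(round(a,3),round(b,2),round(-c,2))
E
```

```text
0.091 0.33 -1.72
0.182 0.48 -1.68
0.274 0.63 -1.63
0.365 0.78 -1.57
0.456 0.92 -1.49
0.548 1.05 -1.4
0.639 1.17 -1.3
0.73 1.29 -1.19
0.821 1.39 -1.06
0.912 1.48 -0.93
1.004 1.56 -0.8
1.095 1.63 -0.65
1.186 1.68 -0.5
1.277 1.72 -0.34
1.369 1.74 -0.19
1.46 1.75 -0.03
```

```bash
python3 -m crank '[0.33,0,-1.72,0,0,0,1, 0.48,0,-1.68,0,0,0,1, 0.63,0,-1.63,0,0,0,1, 0.78,0,-1.57,0,0,0,1, 0.92,0,-1.49,0,0,0,1, 1.05,0,-1.4,0,0,0,1, 1.17,0,-1.3,0,0,0,1, 1.29,0,-1.19,0,0,0,1, 0,0,0,0,0,0,1]' 60
python3 - <<'E'
from h import *
s=read_camera("scene"); crop(s,170,100,470,330,"s3.png",2.6)
E
```

```text
time_s: 4.25
ee_pos: [0.5979, 0.0792, 0.193]
orientation: [-0.002, 0.999, 0.046, -0.0]
contact_force: [-2.1, 5.6, -2.1]
opening: 0.401
```

View pics/s3.png

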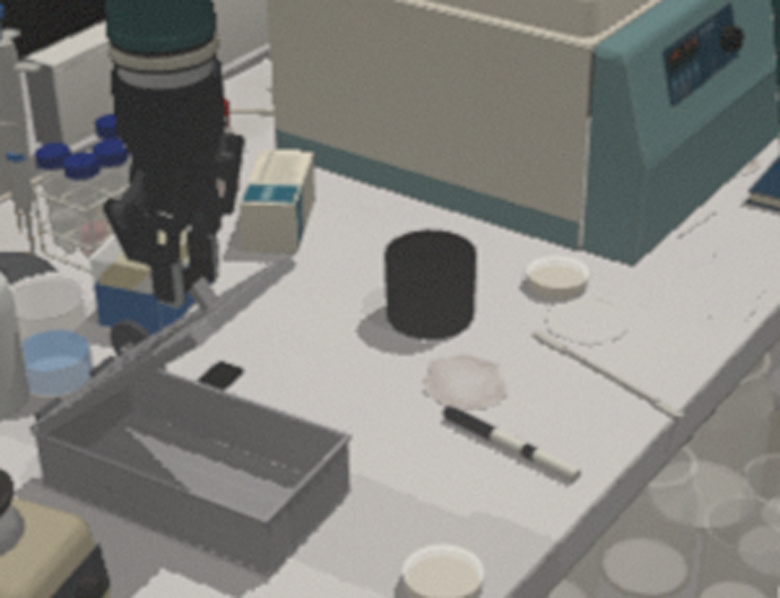

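The lid is following, at about 0.7 rad. I'll carry on along the arc.

```bash
python3 -m crank '[1.39,0,-1.06,0,0,0,1, 1.48,0,-0.93,0,0,0,1, 1.56,0,-0.8,0,0,0,1, 1.63,0,-0.65,0,0,0,1, 1.68,0,-0.5,0,0,0,1, 1.72,0,-0.34,0,0,0,1, 1.74,0,-0.19,0,0,0,1, 1.75,0,-0.03,0,0,0,1, 0,0,0,0,0,0,1]' 60
python3 - <<'E'
from h import *
print(get_obs()["joint_pos"])
print((get_obs()["ee_pos"]-box([.112,0,.064])))
s=read_camera("scene"); crop(s,170,50,470,280,"s4.png",2.6)
E
```

```text
time_s: 5.2
ee_pos: [0.7274, 0.0909, 0.2386]
orientation: [-0.001, 0.999, 0.047, 0.001]
contact_force: [-0.6, 4.9, 2.2]
opening: 0.395
[0.046 0.514 0.819 0.003 1.807 1.524]
[0.007 0.002 0.175]
```

View pics/s4.png

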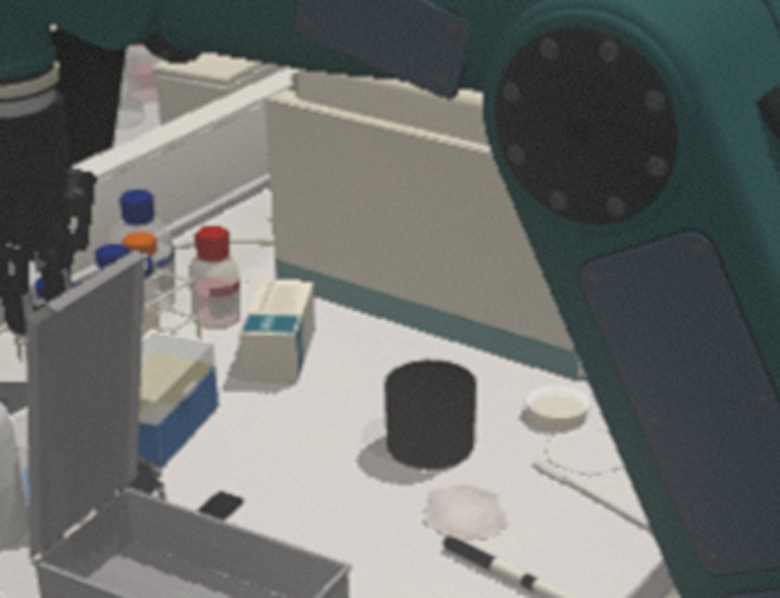

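```bash
python3 -m crank '[0,0,0,0,0,0,-0.4, 0,0,0,0,0,0,-0.4, 0,0,0,0,0,0,-0.4, 0,0,0,0,0,0,-0.4, 0,0,-1.5,0,0,0,-0.4, 0,0,-2.5,0,0,0,-0.4, 0,0,-3,0,0,0,-0.4, 0,0,-2,0,0,0,-0.4, 0,0,0,0,0,0,-0.4]' 60
python3 - <<'E'
from h import *
s=read_camera("scene"); crop(s,170,50,470,280,"s5.png",2.6)
delta([.6,.1,.4],down(YAW))
E
```

```text
time_s: 6.15
ee_pos: [0.7273, 0.0887, 0.3322]
orientation: [0.0, 0.999, 0.045, 0.004]
contact_force: [-0.1, 0.5, 0.7]
opening: 0.702
pos [0.727 0.089 0.329] t cm [-12.51  -2.26  -7.12] after rot [-12.542  -2.274  -7.059] rv [ 0.001 -0.005 -0.001] t 6.2 F [ 0.038 -0.356 -0.547] op 0.6998953324617176
```

View pics/s5.png

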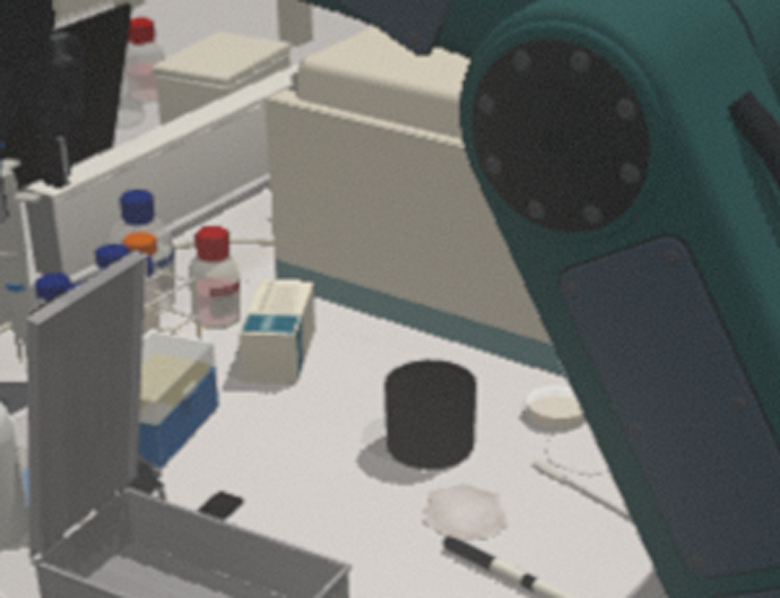

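```bash
python3 -m crank '[-3,-1.5,0,0,0,0,-0.1, -4,-2.5,0,0,0,0,-0.1, -4,-2.5,0,0,0,-0.076,-0.1, -4,-2,0,0,0,-0.077,-0.1, -4,-2,1,0,0,0,-0.1, -4,-2,2,0,0,0,-0.1, -3,-1.5,3,0,0,0,-0.1, 0,0,3,0,0,0,-0.1, 0,0,3,0,0,0,-0.1, 0,0,0,0,0,0,-0.1]' 40
python3 - <<'E'
from h import *
delta([.4218,.272,.12],down(.244))
E
```

```text
time_s: 7.2
ee_pos: [0.444, 0.1826, 0.2]
orientation: [0.001, 0.993, 0.122, -0.007]
contact_force: [-0.1, -1.7, -0.8]
opening: 0.549
pos [0.444 0.183 0.2  ] t cm [ 0.115 -9.215  7.993] after rot [ 0.008 -9.209  8.001] rv [0.001 0.013 0.   ] t 7.2 F [-0.129 -1.738 -0.778] op 0.5485881028000362
```

```bash
python3 -m crank '[0,-3,0,0,0,0,-0.1, 0,-3,2,0,0,0,-0.1, 0,-3.2,3,0,0,0,-0.1, 0,0,3,0,0,0,-0.1, 0,0,0,0,0,0,-0.1]' 40
python3 - <<'E'
from h import *
delta([.4218,.272,.006],down(.244))
s=read_camera("scene"); crop(s,130,200,380,400,"s6.png",3)
c=read_camera("top"); crop(c,140,240,300,350,"c6.png",5)
E
```

```text
time_s: 7.7
ee_pos: [0.4231, 0.2722, 0.1226]
orientation: [0.002, 0.992, 0.122, -0.005]
contact_force: [-0.7, -1.4, -0.0]
opening: 0.548
pos [0.423 0.272 0.123] t cm [-0.019 -0.046 11.658] after rot [-0.132 -0.017 11.658] rv [0.003 0.01  0.001] t 7.7 F [-0.74  -1.375 -0.018] op 0.5482661176519583
```

View pics/s6.png

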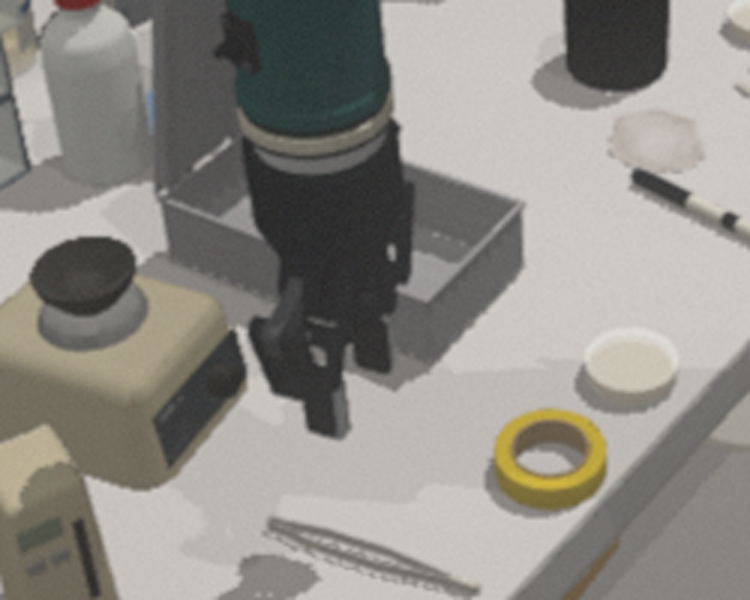

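View pics/c6.png

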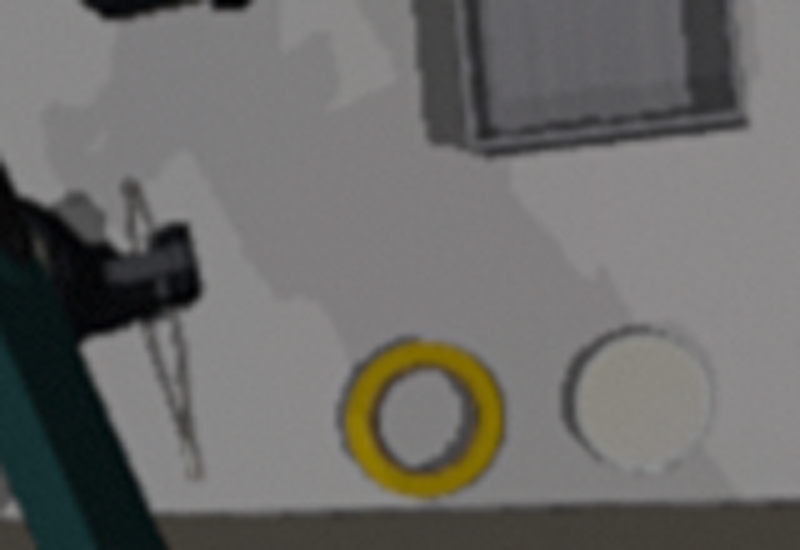

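```bash
python3 -m crank '[-0.1,0,3,0,0.01,0,-0.3, 0,0,3,0,0,0,-0.3, 0,0,3,0,0,0,-0.3, 0,0,2,0,0,0,-0.3, 0,0,0,0,0,0,-0.3, 0,0,0,0,0,0,-0.3]' 40
python3 - <<'E'
from h import *
delta([.4218,.272,.004],down(.244))
E
```

```text
time_s: 8.4
ee_pos: [0.4277, 0.2732, 0.0193]
orientation: [-0.001, 0.993, 0.121, 0.007]
contact_force: [1.3, 0.0, 0.4]
opening: 0.652
pos [0.428 0.273 0.019] t cm [-0.619 -0.025  1.52 ] after rot [-0.599 -0.027  1.528] rv [-0.001 -0.013 -0.001] t 8.4 F [1.31  0.017 0.442] op 0.6521076736013932
```

```bash
python3 -m crank '[-0.5,0,1.3,0,0,0,-0.3, 0,0,0,0,0,0,-0.3, 0,0,0,0,0,0,-0.3]' 40
python3 - <<'E'
from h import *
delta([.4218,.272,.004],down(.244))
E
```

```text
time_s: 8.7
ee_pos: [0.4211, 0.2718, 0.0044]
orientation: [-0.001, 0.993, 0.122, 0.005]
contact_force: [-0.5, 0.6, -0.7]
opening: 0.651
pos [0.421 0.272 0.004] t cm [ 0.072 -0.005  0.038] after rot [ 0.072 -0.005  0.037] rv [ 0.   -0.01 -0.  ] t 8.7 F [-0.501  0.65  -0.655] op 0.6513652523238115
```

```bash
python3 -m crank '[0,0,0,0,0,0,1, 0,0,0,0,0,0,1, 0,0,0,0,0,0,1, 0,0,0,0,0,0,1, 0,0,0,0,0,0,1, 0,0,-2,0,0,0,1, 0,0,-3,0,0,0,1, 0,0,-3,0,0,0,1, 0,0,-3,0,0,0,1, 0,0,0,0,0,0,1]' 40
python3 - <<'E'
from h import *
s=read_camera("scene"); crop(s,130,200,380,400,"s7.png",3)
delta(box([-.03,.022,.16]),down(YAW))
E
```

```text
time_s: 9.7
ee_pos: [0.4229, 0.273, 0.1191]
orientation: [-0.002, 0.993, 0.122, 0.01]
contact_force: [1.5, 0.4, 0.2]
opening: 0.121
pos [0.422 0.272 0.116] t cm [10.931 20.639 -4.21 ] after rot [13.879 18.75  -4.354] rv [-0.002 -0.015  0.153] t 9.75 F [ 1.034  0.029 -0.765] op 0.12334226148028168
```

View pics/s7.png

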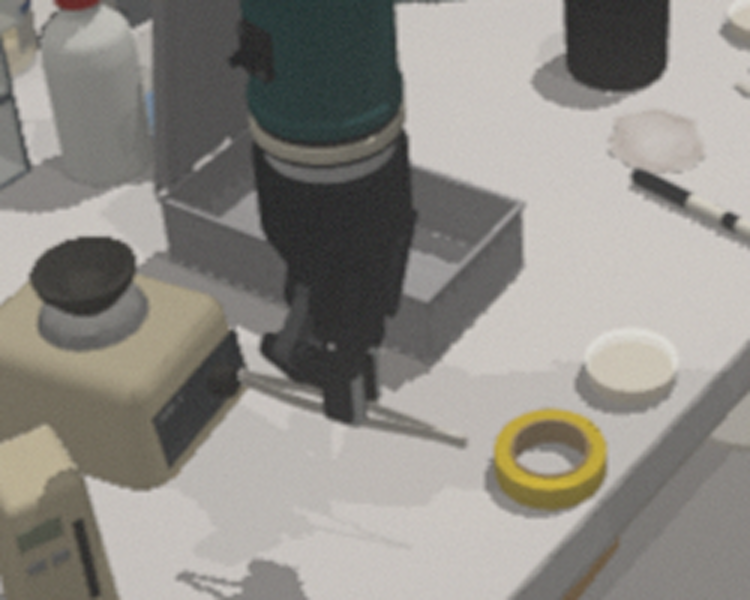

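```bash
python3 -m crank '[0,0,-2.5,0,-0.015,0.076,1, 0,0,-2,0,0,0.077,1, 0,3,0,0,0,0,1, 2,4,0,0,0,0,1, 3,4,0,0,0,0,1, 3,4,0,0,0,0,1, 3,3.5,0,0,0,0,1, 2.5,0,0,0,0,0,1, 0,0,0,0,0,0,1, 0,0,0,0,0,0,1]' 40
python3 - <<'E'
from h import *
delta(box([-.03,.022,.012]),down(YAW))
s=read_camera("scene"); crop(s,170,100,420,300,"s8.png",3)
E
```

```text
time_s: 10.75
ee_pos: [0.5702, 0.0993, 0.1559]
orientation: [0.0, 0.999, 0.045, -0.005]
contact_force: [0.3, 0.0, -0.8]
opening: 0.124
pos [0.57  0.099 0.156] t cm [ 0.787  0.167 14.386] after rot [ 0.647  0.168 14.393] rv [ 0.     0.01  -0.001] t 10.75 F [ 0.256  0.035 -0.754] op 0.12429025955098112
```

View pics/s8.png

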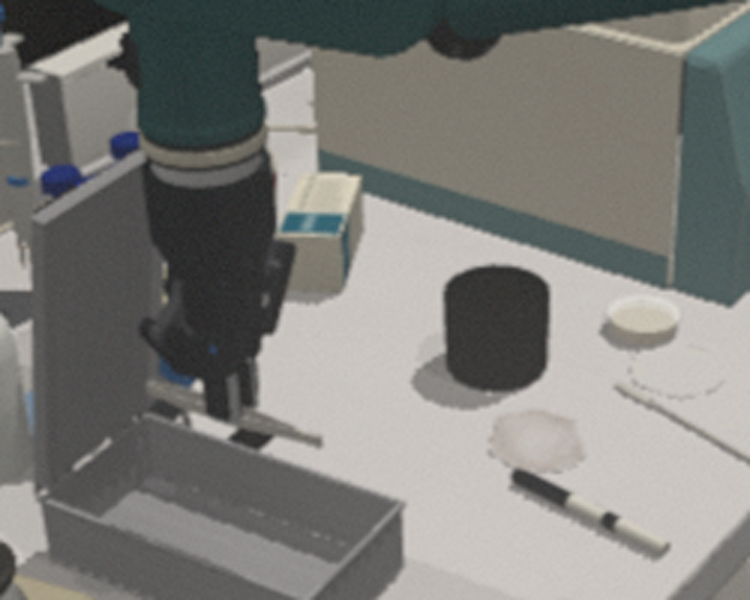

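```bash
python3 -m crank '[1.1,0.2,2,0,0,0,1, 0,0,3,0,0,0,1, 0,0,3,0,0,0,1, 0,0,3,0,0,0,1, 0,0,2,0,0,0,1, 0,0,0,0,0,0,1, 0,0,0,0,0,0,1]' 40
python3 - <<'E'
from h import *
delta(box([-.025,.022,.013]),down(YAW))
E
```

```text
time_s: 11.5
ee_pos: [0.5809, 0.099, 0.0285]
orientation: [0.0, 0.999, 0.046, -0.003]
contact_force: [0.3, 0.8, 0.1]
opening: 0.123
pos [0.581 0.099 0.029] t cm [0.1   0.046 1.552] after rot [0.091 0.047 1.552] rv [0.    0.006 0.001] t 11.5 F [0.328 0.819 0.143] op 0.12331620516934103
```

```bash
python3 -m crank '[0,0,1.4,0,0,0,1, 0,0,0,0,0,0,1, 0,0,0.1,0,0,0,0.4, 0,0,0,0,0,0,0.4, 0,0,0,0,0,0,0.4, 0,0,-2,0,0,0,0.4, 0,0,-3,0,0,0,0.4, 0,0,-4,0,0,0,0.4, 0,0,-4,0,0,0,0.4, 0,0,0,0,0,0,0]' 40
python3 - <<'E'
from h import *
c=read_camera("top"); crop(c,210,145,310,280,"c7.png",4.4)
delta([.4325,-.110,.12],down(-.0886))
s=read_camera("scene"); crop(s,170,100,420,300,"s9.png",3)
E
```

```text
time_s: 12.5
ee_pos: [0.5865, 0.0992, 0.1521]
orientation: [-0.0, 0.999, 0.046, 0.005]
contact_force: [0.9, 0.0, 1.6]
opening: 0.458
pos [0.585 0.099 0.149] t cm [-17.091  19.433   2.769] after rot [-13.331  22.169   2.863] rv [-0.001 -0.005  0.18 ] t 12.55 F [-0.729  0.223 -1.509] op 0.5018760429083097
```

View pics/s9.png

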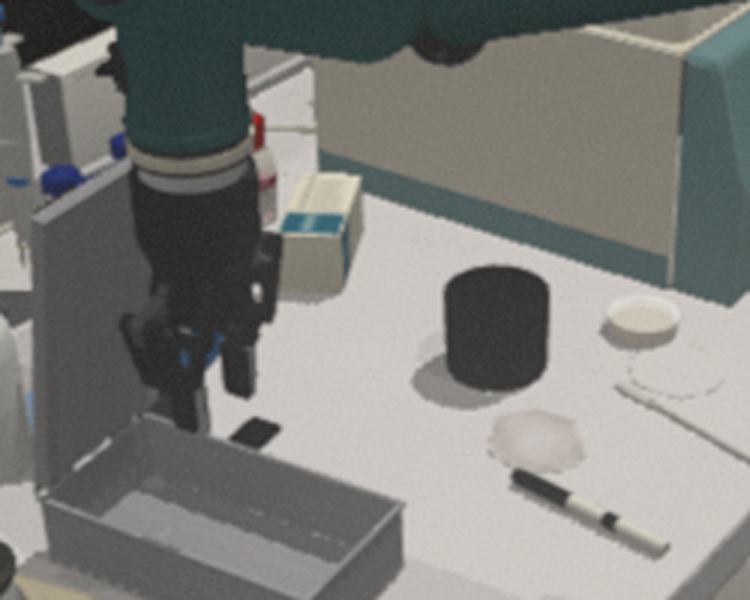

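```bash
python3 -m crank '[-2,2,-1,0,0,0.108,0, -4,2,-1,0,0,0.108,0, -3.5,2.5,0,0,0,0.109,0, -2,4,0,0,0,0,0, -1,4,0,0,0,0,0, 0,4,0,0,0,0,0, 0,4,0,0,0,0,0, 0,4,0,0,0,0,0, 0,4,0,0,0,0,0, 0,0,0,0,0,0,0]' 40
python3 - <<'E'
from h import *
c=read_camera("top"); crop(c,210,145,310,280,"c8.png",4.4)
delta([.4197,-.25,.1],down(-.234))
E
```

```text
time_s: 13.6
ee_pos: [0.3992, -0.1927, 0.1625]
orientation: [0.001, 0.993, -0.12, -0.004]
contact_force: [-0.5, 1.0, 1.8]
opening: 0.5
pos [ 0.4   -0.191  0.163] t cm [3.395 5.302 6.225] after rot [3.32  5.32  6.251] rv [ 0.     0.008 -0.005] t 13.65 F [0.296 0.564 0.404] op 0.5015937503745271
```

View pics/c8.png

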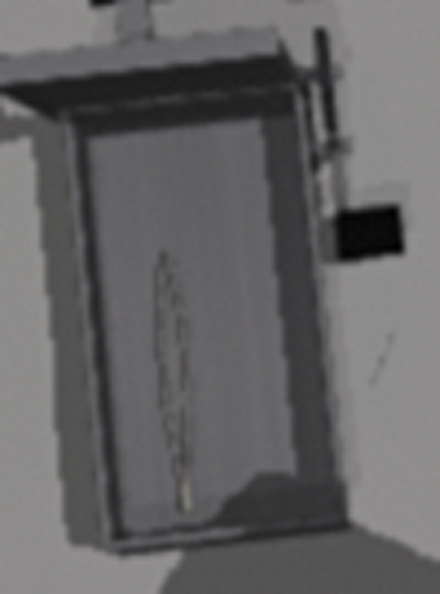

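The forceps lie in the box, from crop pixel (165,252) to (186,512). Next is the spatula.

```bash
python3 -m crank '[1.6,2.7,2,0,0,0,0, 1.7,2.6,3,0,0,0,0, 0,0,3,0,0,0,0, 0,0,3,0,0,0,0, 0,0,3,0,0,0,0, 0,0,0,0,0,0,0, 0,0,0,0,0,0,0]' 40
python3 - <<'E'
from h import *
delta([.4197,-.25,.001],down(-.234))
s=read_camera("scene"); crop(s,270,100,470,280,"s10.png",4)
E
```

```text
time_s: 14.35
ee_pos: [0.42, -0.2473, 0.0237]
orientation: [-0.0, 0.993, -0.116, -0.003]
contact_force: [1.3, 0.2, 1.5]
opening: 0.499
pos [ 0.42  -0.247  0.024] t cm [0.046 0.271 2.271] after rot [0.031 0.272 2.271] rv [0.    0.007 0.001] t 14.35 F [1.288 0.171 1.522] op 0.49916156206725837
```

View pics/s10.png

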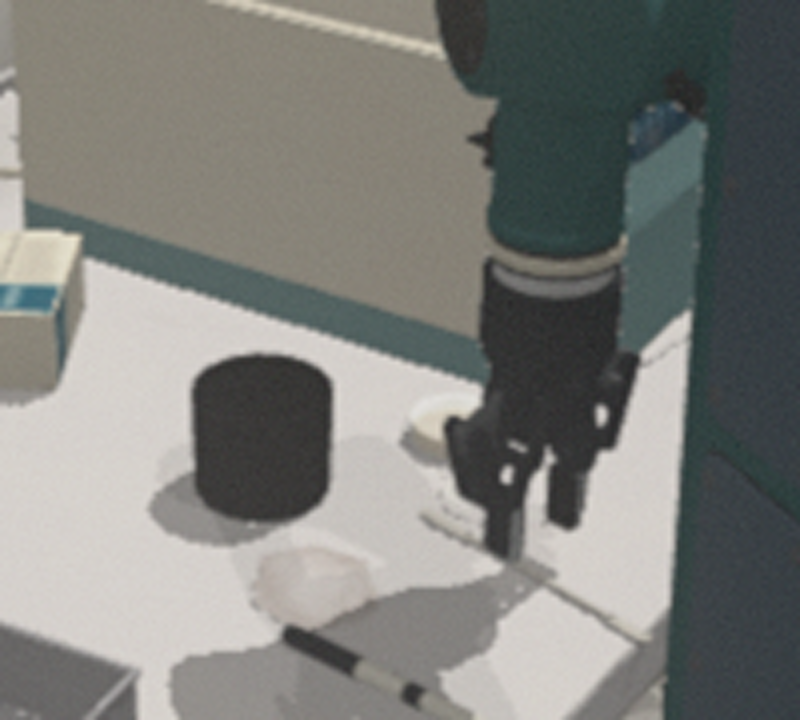

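```bash
python3 -m crank '[0,0.2,1.2,0,0.006,0,0, 0,0,0.9,0,0,0,0, 0,0,0,0,0,0,0, 0,0,0,0,0,0,0]' 40
python3 - <<'E'
from h import *
delta([.4197,-.25,.001],down(-.234))
E
```

```text
time_s: 14.8
ee_pos: [0.4202, -0.2509, 0.0042]
orientation: [0.001, 0.993, -0.117, 0.001]
contact_force: [-0.6, 0.3, 0.0]
opening: 0.507
pos [ 0.42  -0.251  0.004] t cm [-0.069 -0.075  0.318] after rot [-0.068 -0.075  0.319] rv [ 0.002 -0.002 -0.   ] t 14.8 F [-0.57   0.281  0.044] op 0.5068810468369591
```

```bash
python3 -m crank '[0,0,0.25,0,0,0,0, 0,0,0,0,0,0,1, 0,0,0,0,0,0,1, 0,0,0,0,0,0,1, 0,0,0,0,0,0,1, 0,0,0,0,0,0,1, 0,0,0,0,0,0,1]' 40
python3 -m crank '[0,0,-2,0,0,0,1, 0,0,-3,0,0,0,1, 0,0,-4,0,0,0,1, 0,0,-4,0,0,0,1, 0,0,0,0,0,0,1]' 40
python3 - <<'E'
from h import *
delta(box([-.012,-.025,.16]),down(YAW))
s=read_camera("scene"); crop(s,270,100,470,280,"s11.png",4)
E
```

```text
time_s: 15.5
ee_pos: [0.4198, -0.2508, 0.0012]
orientation: [0.001, 0.993, -0.117, 0.001]
contact_force: [-0.7, 0.4, 1.9]
opening: 0.024
time_s: 16.0
ee_pos: [0.4229, -0.253, 0.1378]
orientation: [0.004, 0.993, -0.117, 0.006]
contact_force: [0.0, 0.6, 0.0]
opening: 0.023
pos [ 0.423 -0.253  0.138] t cm [ 10.065 -33.833  -2.334] after rot [ 20.324 -28.869  -2.221] rv [ 0.01  -0.012 -0.325] t 16.0 F [0.04  0.642 0.01 ] op 0.02348620656918691
```

View pics/s11.png

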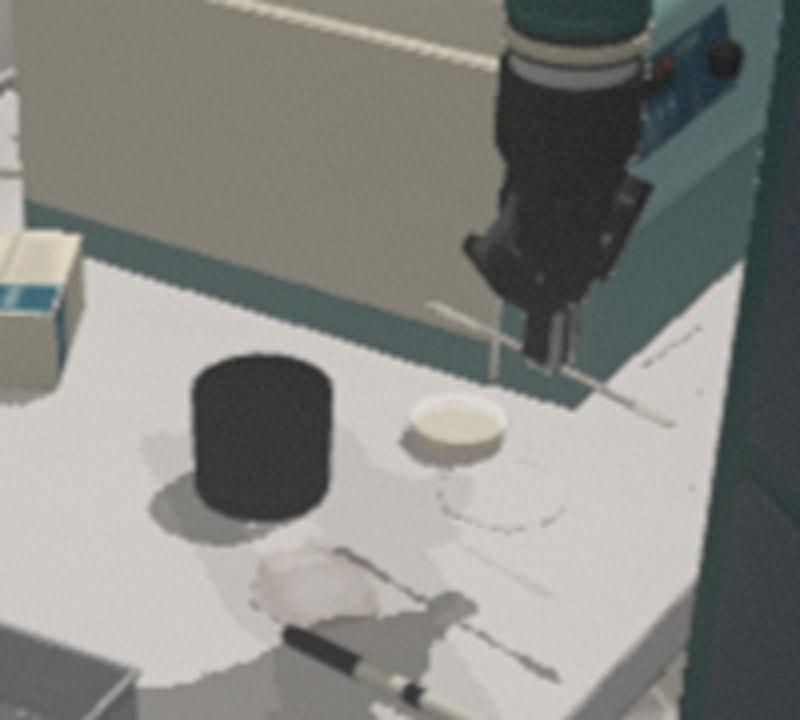

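```bash
python3 -m crank '[0,-2,-2,0,0,-0.108,1, 0,-3,-1.5,0,0,-0.108,1, 0,-3,0,0,0,-0.109,1, 1.5,-4,0,0,0,0,1, 2.5,-4,0,0,0,0,1, 3,-4,0,0,0,0,1, 3.5,-4,0,0,0,0,1, 3.5,-3,0,0,0,0,1, 3,0,0,0,0,0,1, 0,0,0,0,0,0,1]' 40
python3 - <<'E'
from h import *
delta(box([-.012,-.025,.16]),down(YAW))
E
```

```text
time_s: 17.05
ee_pos: [0.5802, 0.0324, 0.162]
orientation: [0.001, 0.999, 0.047, -0.001]
contact_force: [0.3, 0.6, -0.9]
opening: 0.02
pos [0.58  0.032 0.162] t cm [ 2.063 -1.88   0.195] after rot [ 2.058 -1.884  0.205] rv [0.002 0.003 0.002] t 17.05 F [ 0.259  0.599 -0.931] op 0.019796939592838896
```

```bash
python3 -m crank '[1,-0.9,0,0,0,0,1, 1,-1,0,0,0,0,1, 0,0,2,0,0,0,1, 0,0,3,0,0,0,1, 0,0,3,0,0,0,1, 0,0,3,0,0,0,1, 0,0,2,0,0,0,1, 0,0,0,0,0,0,1, 0,0,0,0,0,0,1]' 40
python3 - <<'E'
from h import *
delta(box([-.012,-.025,.009]),down(YAW))
s=read_camera("scene"); crop(s,170,100,420,300,"s12.png",3)
E
```

```text
time_s: 17.95
ee_pos: [0.597, 0.0515, 0.0357]
orientation: [0.001, 0.999, 0.045, 0.0]
contact_force: [0.6, -0.2, 0.1]
opening: 0.022
pos [0.597 0.051 0.036] t cm [ 0.21  -0.142  2.674] after rot [ 0.212 -0.137  2.675] rv [ 0.002 -0.001 -0.001] t 17.95 F [ 0.56  -0.242  0.15 ] op 0.022330825041533182
```

View pics/s12.png

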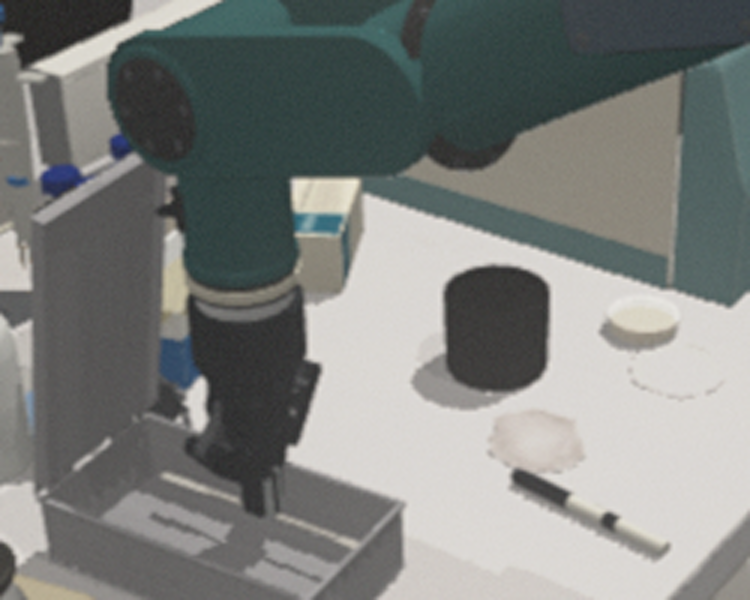

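```bash
python3 - <<'E'
from h import *
s=read_camera("scene")
ib=lambda p:R.from_euler('z',-YAW).apply(p-BC)
for u,v in [(120,115),(165,115),(160,150),(145,160),(190,180),(200,60),(60,200),(130,165),(190,240),(250,240)]:
    print(u,v,ib(depth(s,170+u/3,100+v/3)))
E
```

```text
120 115 [0.018 0.03  0.35 ]
165 115 [-0.021  0.036  0.361]
160 150 [-0.011  0.033  0.336]
145 160 [ 0.061 -0.035  0.283]
190 180 [-0.009  0.007  0.304]
200 60 [-0.047  0.034  0.398]
60 200 [0.07  0.036 0.284]
130 165 [ 0.063 -0.024  0.284]
190 240 [-0.002  0.004  0.261]
250 240 [-0.042 -0.004  0.267]
```

```bash
python3 -m crank '[0.1,0,1.3,0,0,0,1, 0,0,1.2,0,0,0,1, 0,0,0,0,0,0,1, 0,0,0,0,0,0,1]' 40
python3 - <<'E'
from h import *
delta(box([-.012,-.025,.009]),down(YAW))
E
```

```text
time_s: 18.45
ee_pos: [0.6004, 0.0516, 0.013]
orientation: [0.001, 0.999, 0.046, 0.003]
contact_force: [-0.3, 2.6, 8.8]
opening: 0.018
pos [0.6   0.052 0.013] t cm [-0.13  -0.151  0.398] after rot [-0.127 -0.15   0.4  ] rv [ 0.003 -0.007 -0.   ] t 18.45 F [-0.252  2.631  8.847] op 0.018082484956946955
```

```bash
python3 -m crank '[0,0,0,0,0,0,0.5, 0,0,0,0,0,0,0.5, 0,0,0,0,0,0,0.5, 0,0,-2,0,0,0,0.5, 0,0,-3,0,0,0,0.5, 0,0,-4,0,0,0,0.5, 0,0,-4,0,0,0,0.5, 0,0,0,0,0,0,0]' 40
python3 - <<'E'
from h import *
s=read_camera("scene"); crop(s,170,100,420,300,"s13.png",3)
delta([.4325,-.110,.12],down(-.0886))
E
```

```text
time_s: 19.25
ee_pos: [0.6019, 0.0517, 0.1478]
orientation: [0.001, 0.999, 0.045, 0.007]
contact_force: [0.4, -0.2, 1.2]
opening: 0.407
pos [0.6   0.052 0.144] t cm [-18.19   14.574   2.312] after rot [-15.276  17.589   2.427] rv [ 0.002 -0.009  0.179] t 19.3 F [ 1.356 -0.491  0.95 ] op 0.4890578773224571
```

View pics/s13.png

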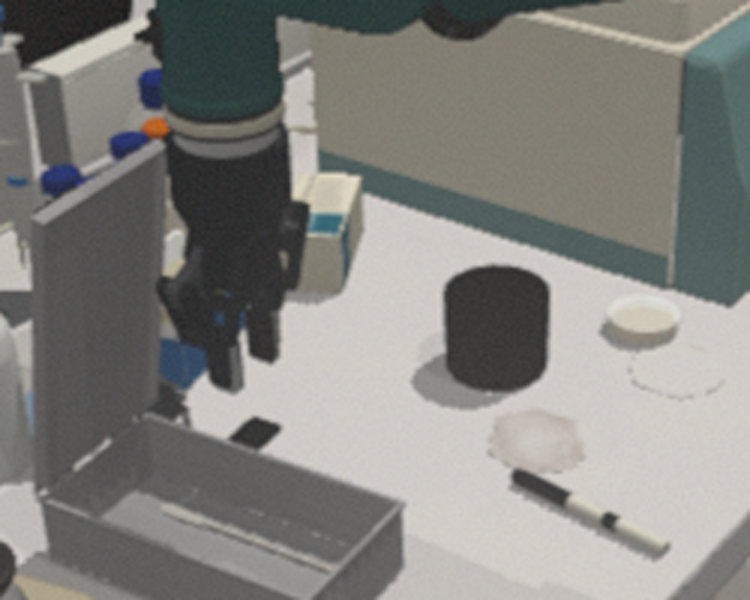

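Spatula in the box. Now the marker, which I'll grip 44 mm towards its black end.

```bash
python3 -m crank '[-1.5,2,0,0,0,0.09,0, -2.5,3,0,0,0,0.09,0, -3,4,0,0,0,0,0, -2.5,4,0,0,0,0,0, -2,3,0.5,0,0,0,0, 0,1.5,2,0,0,0,0, 0,0,2,0,0,0,0, 0,0,2,0,0,0,0, 0,0,0,0,0,0,0]' 40
python3 - <<'E'
from h import *
delta([.4763,-.114,.003],down(-.09))
c=read_camera("top"); crop(c,210,145,310,280,"c9.png",4.4)
E
```

```text
time_s: 20.2
ee_pos: [0.4703, -0.1166, 0.0704]
orientation: [-0.001, 0.999, -0.045, -0.005]
contact_force: [-0.4, 0.1, -0.3]
opening: 0.502
pos [ 0.47  -0.117  0.07 ] t cm [ 0.632 -0.304  6.738] after rot [ 0.571 -0.309  6.743] rv [-0.001  0.009  0.   ] t 20.2 F [-0.424  0.116 -0.254] op 0.5020267833594583
```

View pics/c9.png

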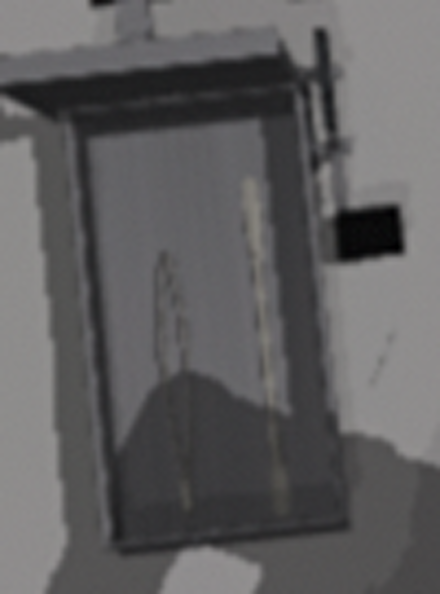

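Forceps and spatula both lie flat in the box. I'll go down on the marker.

```bash
python3 -m crank '[0.5,-0.3,2,0,0,0,0, 0,0,2.4,0,0,0,0, 0,0,2,0,0,0,0, 0,0,0,0,0,0,0, 0,0,0,0,0,0,0]' 40
python3 - <<'E'
from h import *
delta([.4763,-.114,.003],down(-.09))
E
```

```text
time_s: 20.75
ee_pos: [0.4798, -0.1152, 0.0122]
orientation: [0.001, 0.999, -0.044, 0.001]
contact_force: [-0.2, 0.8, 0.3]
opening: 0.503
pos [ 0.48  -0.115  0.012] t cm [-0.358 -0.088  0.923] after rot [-0.357 -0.085  0.924] rv [ 0.002 -0.001  0.001] t 20.75 F [-0.246  0.766  0.307] op 0.5032331742594494
```

```bash
python3 -m crank '[-0.3,0,0.8,0,0,0,0, 0,0,0,0,0,0,0, 0,0,0,0,0,0,1, 0,0,0,0,0,0,1, 0,0,0,0,0,0,1, 0,0,0,0,0,0,1, 0,0,0,0,0,0,1]' 40
python3 -m crank '[0,0,-3,0,0,0,1, 0,0,-4,0,0,0,1, 0,0,-4,0,0,0,1, 0,0,-4,0,0,0,1, 0,0,0,0,0,0,1]' 40
python3 - <<'E'
from h import *
delta([.4763,-.114,.16],down(-.09))
s=read_camera("scene"); crop(s,220,100,470,300,"s14.png",3)
c=read_camera("top"); crop(c,320,180,480,350,"c10.png",3.5)
E
```

```text
time_s: 21.45
ee_pos: [0.477, -0.1152, 0.0044]
orientation: [0.001, 0.999, -0.045, 0.001]
contact_force: [-0.3, 0.3, 4.5]
opening: 0.116
time_s: 21.95
ee_pos: [0.4798, -0.1159, 0.1606]
orientation: [0.003, 0.999, -0.045, 0.007]
contact_force: [-0.7, 0.1, -0.0]
opening: 0.119
pos [ 0.48  -0.116  0.161] t cm [-0.369 -0.154  0.051] after rot [-0.369 -0.154  0.057] rv [ 0.005 -0.014  0.001] t 21.95 F [-0.685  0.097 -0.01 ] op 0.11888494623849837
```

View pics/s14.png

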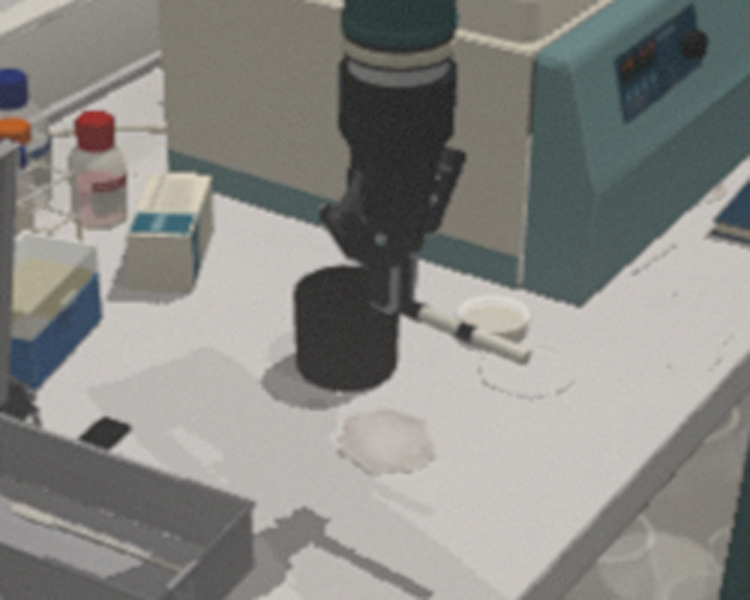

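```bash
cat >> h.py <<'E'
def tilt(yaw,phi): return down(yaw)*R.from_rotvec([0,phi,0])
E
python3 -m crank '[0,0,-2,0,0,0.145,1, 0,0,-2,0,0,0.145,1, 0,0,-2,0,0,0,1, 0,0,0,0,0.134,0,1, 0,0,0,0,0.134,0,1, 0,0,0,0,0.134,0,1, 0,0,0,0,0.134,0,1, 0,0,0,0,0.134,0,1, 0,0,0,0,0.134,0,1, 0,0,0,0,0.134,0,1]' 40
python3 -m crank '[0,0,0,0,0,0,1, 0,0,0,0,0,0,1]'
python3 - <<'E'
from h import *
delta([.6364,-.2552,.2],tilt(-.38,.94)); print(get_obs()["joint_pos"])
E
```

```text
time_s: 23.05
ee_pos: [0.4752, -0.1141, 0.2111]
orientation: [0.086, 0.875, -0.167, 0.445]
contact_force: [-0.4, 0.4, -0.1]
opening: 0.113
time_s: 23.25
ee_pos: [0.4754, -0.1142, 0.2112]
orientation: [0.086, 0.877, -0.168, 0.442]
contact_force: [0.4, -0.2, 1.4]
opening: 0.115
pos [ 0.475 -0.114  0.211] t cm [11.078  7.14  16.897] after rot [10.997  7.123 16.957] rv [0.    0.006 0.002] t 23.25 F [ 0.352 -0.225  1.372] op 0.11458919779441624
[-0.318 -0.651  2.232 -0.085  0.63   1.674]
```

```bash
python3 -m crank '[1.1,0.7,1.7,0,0,0,1, 1.6,1,2.4,0,0,0,1, 1.6,1,2.4,0,0,0,1, 1.6,1,2.4,0,0,0,1, 1.6,1,2.4,0,0,0,1, 1.6,1,2.4,0,0,0,1, 1.2,0.8,1.9,0,0,0,1, 0.8,0.6,1.3,0,0,0,1, 0,0,0,0,0,0,1, 0,0,0,0,0,0,1]' 40
python3 - <<'E'
from h import *
delta([.6364,-.2552,.101],tilt(-.38,.94)); print(get_obs()["joint_pos"])
s=read_camera("scene"); crop(s,250,80,450,240,"s15.png",4)
c=read_camera("top"); crop(c,340,150,480,290,"c11.png",4)
E
```

```text
time_s: 24.25
ee_pos: [0.6391, -0.2563, 0.2048]
orientation: [0.086, 0.876, -0.168, 0.445]
contact_force: [0.0, -0.1, -0.1]
opening: 0.115
pos [ 0.639 -0.256  0.205] t cm [-8.555 -0.017  5.89 ] after rot [-8.555 -0.     5.889] rv [0.    0.    0.002] t 24.25 F [ 0.038 -0.069 -0.093] op 0.11518135640001155
[-0.515 -0.101  1.882  0.259  0.437  1.254]
```

View pics/s15.png

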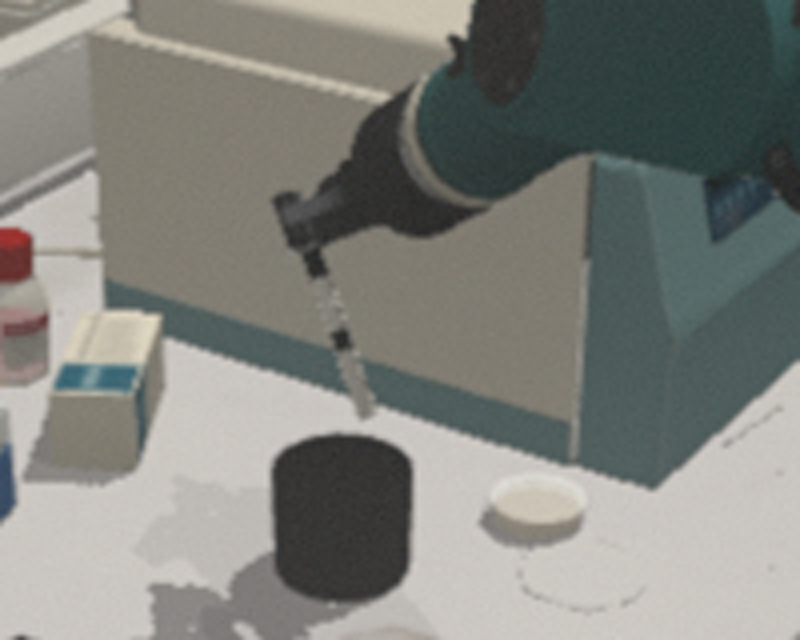

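View pics/c11.png

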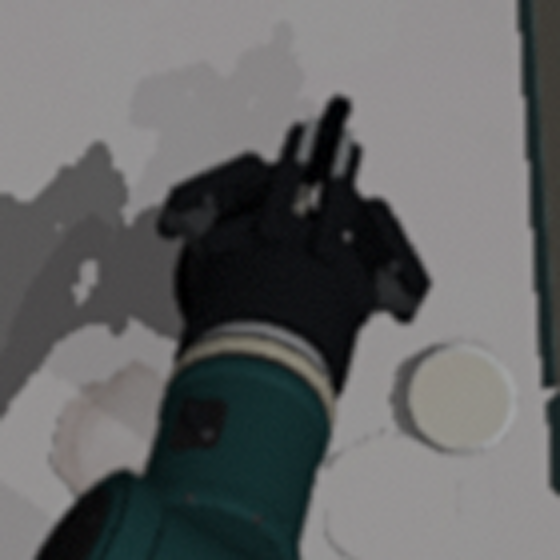

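```bash
python3 - <<'E'
from h import *
s=read_camera("scene")
for u,v in [(341,182),(340,181),(342,182),(336,165)]: print(depth(s,u,v))
print(proj(s,[.5729,-.2298,.116]), proj(s,[.5961,-.2391,.07]))
E
```

```text
[ 0.577 -0.232  0.121]
[ 0.577 -0.228  0.125]
[ 0.574 -0.232  0.122]
[ 0.595 -0.238  0.157]
(np.float64(342.0377326259875), np.float64(184.8896710610308)) (np.float64(335.8679859050128), np.float64(197.64134583429723))
```

```bash
python3 -m crank '[-1.2,0,0.85,0,0,0,1, -1.7,0,1.15,0,0,0,1, -1.7,0,1.15,0,0,0,1, -1.7,0,1.15,0,0,0,1, -1.2,0,0.85,0,0,0,1, -0.7,0,0.5,0,0,0,1, 0,0,0,0,0,0,1, 0,0,0,0,0,0,1]' 40
python3 - <<'E'
from h import *
delta([.6364,-.2552,.101],tilt(-.38,.94)); print(get_obs()["joint_pos"])
s=read_camera("scene"); crop(s,250,80,450,240,"s16.png",4)
E
```

```text
time_s: 25.2
ee_pos: [0.635, -0.2541, 0.1049]
orientation: [0.086, 0.876, -0.167, 0.445]
contact_force: [0.1, 0.7, -0.6]
opening: 0.117
pos [ 0.635 -0.254  0.105] t cm [-0.214  0.05   0.367] after rot [-0.214  0.051  0.367] rv [ 0.    -0.     0.002] t 25.2 F [ 0.061  0.706 -0.64 ] op 0.1165139658758922
[-0.516  0.021  1.993  0.523  0.221  0.976]
```

View pics/s16.png

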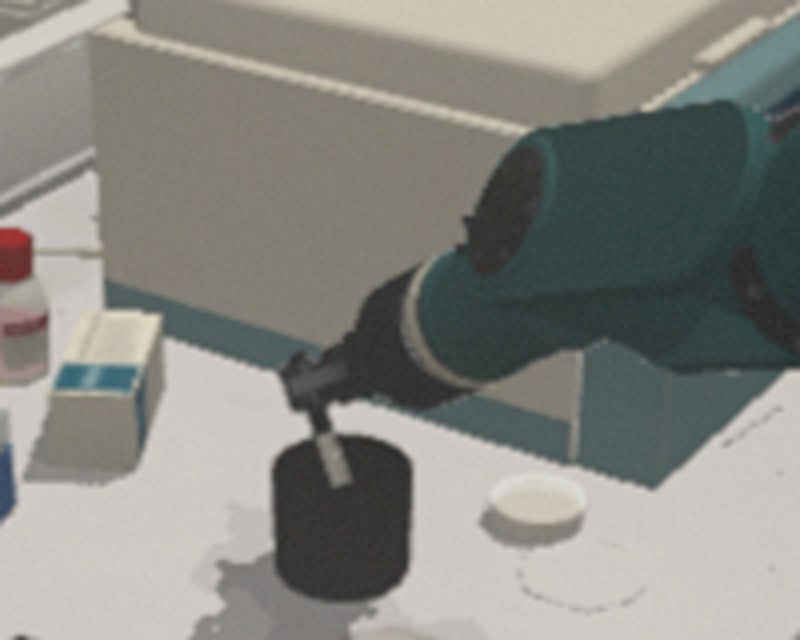

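```bash
python3 -m crank '[-0.2,0,0.1,0,0,0,1, 0,0,0,0,0,0,0.5, 0,0,0,0,0,0,0.3, 0,0,0,0,0,0,0.2, 0,0,0,0,0,0,0.2, 0,0,-1.5,0,0,0,0.2, 0,0,-3,0,0,0,0.2, 0,0,-4,0,0,0,0.2, 0,0,0,0,0,0,0.2, 0,0,0,0,0,0,0.2]' 40
python3 - <<'E'
from h import *
s=read_camera("scene"); crop(s,250,80,450,240,"s17.png",4)
delta([.6364,-.2552,.101],down(-.38)); print(get_obs()["joint_pos"])
E
```

```text
time_s: 26.25
ee_pos: [0.5709, -0.2289, 0.1537]
orientation: [0.087, 0.875, -0.168, 0.446]
contact_force: [0.2, 0.1, 0.1]
opening: 0.396
pos [ 0.571 -0.229  0.152] t cm [0.027 0.021 8.725] after rot [7.062 0.024 5.124] rv [ 0.001 -0.94   0.002] t 26.3 F [-0.029 -0.397  0.004] op 0.40237920219173784
[-0.543 -0.22   2.097  0.386  0.354  1.108]
```

View pics/s17.png

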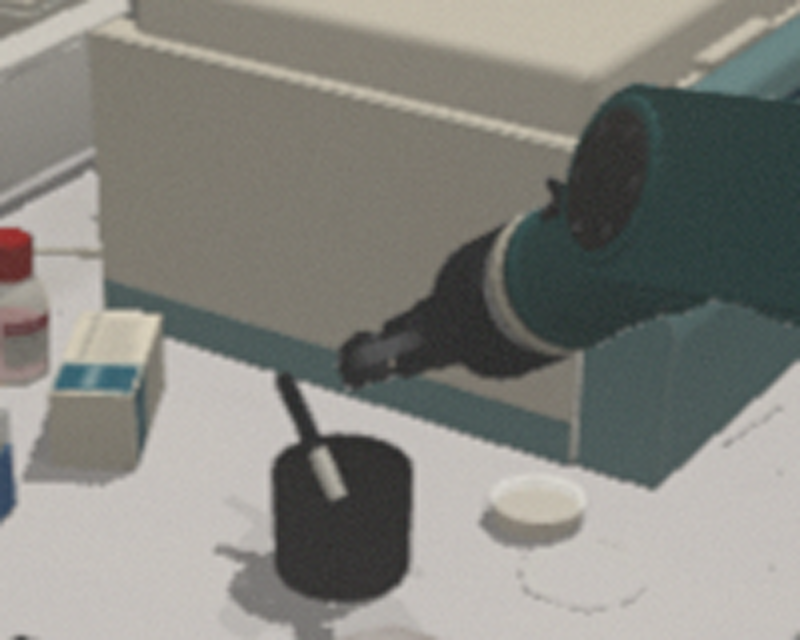

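```bash
python3 - <<'E'
from h import *
c=read_camera("top"); s=read_camera("scene")
ib=lambda p:R.from_euler('z',-YAW).apply(p-BC)
for u,v in [(320,35),(325,70),(330,110),(333,145),(275,62),(336,180),(370,235),(345,235),(395,230)]:
    print(u,v,ib(depth(c,210+u/4.4,145+v/4.4)))
im=c["img"][180:215,280:310].max(axis=2); m=(im<60)
ys,xs=np.nonzero(m); u=xs.mean()+280; v=ys.mean()+180; print(len(xs),u,v,ib(plane(c,u,v,.054)))
m2=(c["img"][200:230,388:420].max(axis=2)<60)
delta(box([.0315,-.086,.14]),down(YAW)*R.from_rotvec([.5,0,0]))
E
```

```text
320 35 [ 0.128 -0.072  0.078]
325 70 [ 0.108 -0.073  0.085]
330 110 [ 0.092 -0.073  0.072]
333 145 [ 0.083 -0.071  0.036]
275 62 [ 0.095 -0.052  0.155]
336 180 [ 0.067 -0.07   0.027]
370 235 [ 0.03  -0.085  0.056]
345 235 [ 0.031 -0.073  0.058]
395 230 [ 0.032 -0.098  0.053]
177 292.45762711864404 197.41242937853107 [ 0.033 -0.082  0.054]
pos [ 0.571 -0.229  0.151] t cm [ -1.529 -23.75   -0.331] after rot [  9.716 -18.534  11.341] rv [ 0.677 -1.017 -0.197] t 26.4 F [ 0.437 -0.038  0.374] op 0.4007084407465495
```

```bash
python3 -m crank '[0,0,-4,0,0,0,0.2, 0,0,-2,0,0,0,0.2, 0,0,0,0,-0.134,0,1, 0,0,0,0,-0.134,0,1, 0,0,0,0,-0.134,0,1, 0,0,0,0,-0.134,0,1, 0,0,0,0,-0.134,0,1, 0,0,0,0,-0.134,0,1, 0,0,0,0,-0.134,0,1, 0,0,0,0,0,0,1]' 40
python3 - <<'E'
from h import *
delta(box([.0315,-.086,.18]),down(YAW)*R.from_rotvec([.5,0,0]))
delta(box([.0315,-.086,.18]),down(YAW))
E
```

```text
time_s: 27.4
ee_pos: [0.5284, -0.2119, 0.1828]
orientation: [-0.0, 0.982, -0.188, -0.003]
contact_force: [0.1, 0.3, -1.3]
opening: -0.0
pos [ 0.528 -0.212  0.183] t cm [  3.405 -23.75    0.242] after rot [ 13.788 -17.096   9.66 ] rv [ 0.49  -0.112 -0.461] t 27.4 F [ 0.06   0.349 -1.315] op -0.00034559358572947707
pos [ 0.528 -0.212  0.183] t cm [  3.405 -23.75    0.242] after rot [ 13.788 -19.635   0.281] rv [-0.001  0.006 -0.47 ] t 27.4 F [ 0.06   0.349 -1.315] op -0.00034559358572947707
```

```bash
python3 -m crank '[0,0,0,0,0,-0.1175,1, 0,0,0,0,0,-0.1175,1, 0,0,0,0,0,-0.1175,1, 0,0,0,0,0,-0.1175,1, 0,0,0,0.125,0,0,1, 0,0,0,0.125,0,0,1, 0,0,0,0.125,0,0,1, 0,0,0,0.125,0,0,1, 0,0,0,0,0,0,1]' 40
python3 - <<'E'
from h import *
delta(box([.0315,-.086,.14]),down(YAW)*R.from_rotvec([.5,0,0])); print(get_obs()["joint_pos"])
E
```

```text
time_s: 28.3
ee_pos: [0.5248, -0.2129, 0.1834]
orientation: [-0.248, 0.968, 0.041, -0.012]
contact_force: [0.4, -0.1, -1.3]
opening: 0.001
pos [ 0.525 -0.213  0.183] t cm [ 14.075 -15.282  13.267] after rot [ 14.164 -15.214  13.251] rv [-0.002  0.001 -0.006] t 28.3 F [ 0.356 -0.147 -1.303] op 0.0009967148443978606
[-0.686  0.345  1.238  0.371  1.904  0.86 ]
```

```bash
python3 -m crank '[1.75,-1.9,1.65,0,0,0,1, 1.75,-1.9,1.65,0,0,0,1, 1.75,-1.9,1.65,0,0,0,1, 1.75,-1.9,1.65,0,0,0,1, 1.75,-1.9,1.65,0,0,0,1, 1.75,-1.9,1.65,0,0,0,1, 1.75,-1.9,1.65,0,0,0,1, 1.75,-1.9,1.65,0,0,0,1, 0,0,0,0,0,0,1, 0,0,0,0,0,0,1]' 40
python3 - <<'E'
from h import *
delta(box([.0315,-.087,.075]),down(YAW)*R.from_rotvec([.5,0,0]))
s=read_camera("scene"); crop(s,170,60,420,260,"s18.png",3)
c=read_camera("top"); crop(c,210,130,430,290,"c12.png",3.5)
E
```

```text
time_s: 29.3
ee_pos: [0.6469, -0.0009, 0.1441]
orientation: [-0.245, 0.968, 0.045, -0.011]
contact_force: [0.1, -0.2, 0.1]
opening: -0.003
pos [ 0.647 -0.001  0.144] t cm [0.06  3.638 5.892] after rot [0.068 3.661 5.877] rv [ 0.004 -0.     0.002] t 29.3 F [ 0.125 -0.173  0.115] op -0.0031615579082550993
```

View pics/s18.png

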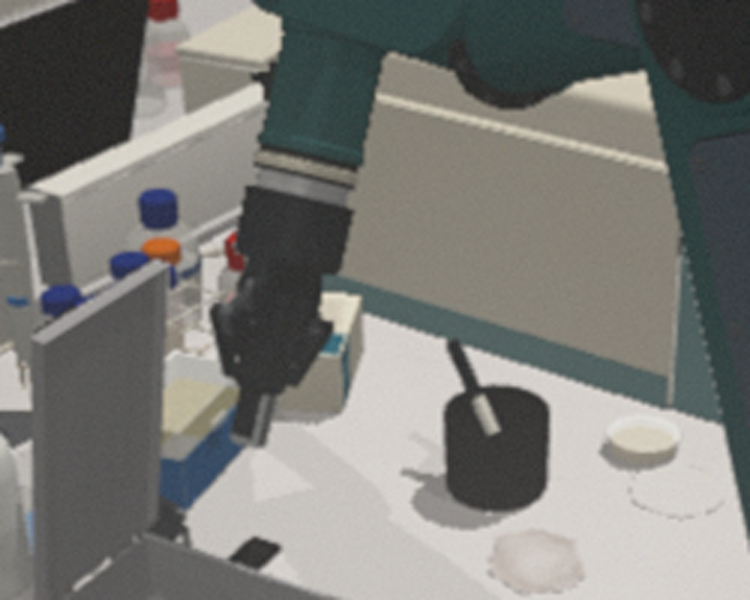

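View pics/c12.png

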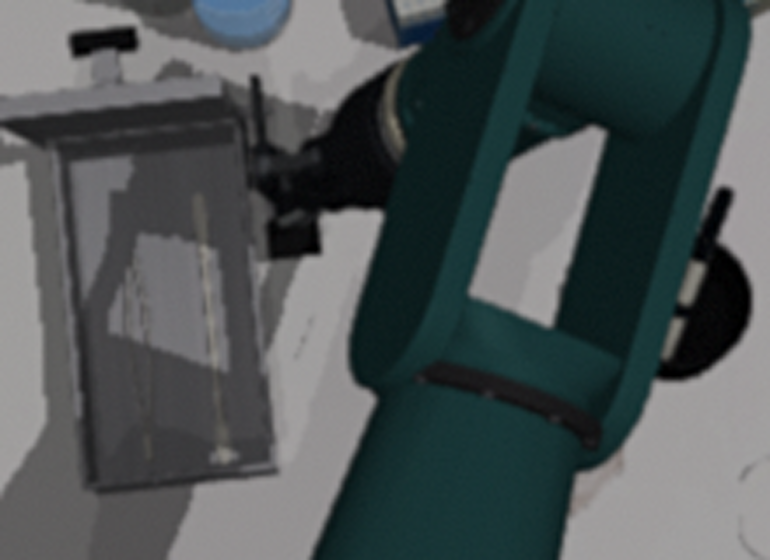

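```bash
python3 - <<'E'
from h import *
c=read_camera("top")
f=240/np.tan(np.radians(c["fov_y"])/2); E=c["extrinsics"]
vs,us=np.mgrid[140:225,250:340]; z=c["z_map"][140:225,250:340]
d=np.stack([(us-c["cx"])/f,(vs-c["cy"])/f,np.ones_like(z)],-1)*z[...,None]
P=d@E[:3,:3].T+E[:3,3]-BC; P=R.from_euler('z',-YAW).apply(P.reshape(-1,3))
m=(z.ravel()>0)&(P[:,2]>.12)&(P[:,1]<-.04)&(P[:,0]<.09)
Q=P[m]
for lo in np.arange(.12,.32,.02):
    k=Q[(Q[:,2]>=lo)&(Q[:,2]<lo+.02)]
    if len(k): print(round(lo,2),len(k),np.percentile(k[:,1],98),k[:,0].min(),k[:,0].max())
E
```

```text
0.12 1 -0.059442429454524444 0.08954929938924772 0.08954929938924772
0.14 14 -0.06417697031398495 0.019419559446891447 0.08622729618844022
0.16 41 -0.05988597009160919 0.018809646841215825 0.0871069131881207
0.18 52 -0.043515568471328044 0.014145394820264551 0.08926567500113283
0.2 82 -0.049553360926372914 0.013064695501103632 0.08658818036428409
0.22 58 -0.059961527579169165 0.010556148168148434 0.08071954594253435
0.24 222 -0.0718358787059332 0.010354263484648943 0.07428627378641575
0.26 144 -0.060015159314908646 -0.004256295172947526 0.074388609548745
0.28 272 -0.041873689459404985 -0.002471077850391371 0.07452019570863967
0.3 263 -0.12659877308732193 -0.00027088160205661203 0.06257897809681114
```

```bash
python3 - <<'E'
from h import *
c=read_camera("top")
f=240/np.tan(np.radians(c["fov_y"])/2); E=c["extrinsics"]
vs,us=np.mgrid[140:225,250:340]; z=c["z_map"][140:225,250:340]
d=np.stack([(us-c["cx"])/f,(vs-c["cy"])/f,np.ones_like(z)],-1)*z[...,None]
P=d@E[:3,:3].T+E[:3,3]-BC; P=R.from_euler('z',-YAW).apply(P.reshape(-1,3))
m=(z.ravel()>0)&(P[:,2]>.12)&(P[:,1]<-.02)&(P[:,0]<.055)
Q=P[m]
for lo in np.arange(.12,.32,.02):
    k=Q[(Q[:,2]>=lo)&(Q[:,2]<lo+.02)]
    if len(k): print(round(lo,2),len(k),np.sort(k[:,1])[-5:],k[:,0].min(),k[:,0].max())
E
```

```text
0.14 16 [-0.082 -0.082 -0.08  -0.08  -0.079] 0.01948874263842793 0.026535989325610503
0.16 35 [-0.083 -0.081 -0.081 -0.079 -0.079] 0.017172500124647116 0.0274745132175977
0.18 38 [-0.094 -0.093 -0.092 -0.088 -0.082] 0.015083323692726112 0.03722710431825022
0.2 80 [-0.081 -0.081 -0.079 -0.079 -0.078] 0.01282334754341591 0.03633459009412604
0.22 60 [-0.078 -0.078 -0.077 -0.076 -0.075] 0.010673437298748681 0.026922564396041394
0.24 217 [-0.072 -0.072 -0.072 -0.072 -0.072] 0.011267882005841359 0.04458785242271388
0.26 137 [-0.101 -0.1   -0.099 -0.099 -0.094] -0.0038740979823520512 0.05472869176322255
0.28 201 [-0.116 -0.116 -0.116 -0.115 -0.114] -0.0034138968493206663 0.05485428997855166
0.3 243 [-0.127 -0.127 -0.127 -0.126 -0.125] -0.0009719498337791418 0.05448049675659423
```

```bash
python3 - <<'E'
from h import *
delta(box([.033,-.090,.062]),down(YAW)*R.from_rotvec([.5,0,0]))
delta(box([.033,-.090,.042]),down(YAW)*R.from_rotvec([.5,0,0]))
E
```

```text
pos [ 0.647 -0.003  0.145] t cm [0.19  4.345 7.052] after rot [0.202 4.368 7.037] rv [ 0.003 -0.002 -0.001] t 29.5 F [-0.244  0.211  0.441] op 0.0038970089317312186
pos [ 0.647 -0.003  0.145] t cm [0.186 5.299 8.81 ] after rot [0.202 5.327 8.792] rv [ 0.003 -0.002 -0.001] t 29.5 F [-0.244  0.211  0.441] op 0.0038970089317312186
```

```bash
python3 -m crank '[0.2,1.1,1.8,0,0,0,1, 0,1.1,1.8,0,0,0,1, 0,1.1,1.8,0,0,0,1, 0,1,1.6,0,0,0,1, 0,0,0,0,0,0,1, 0,0,0,0,0,0,1]' 40
python3 - <<'E'
from h import *
delta(box([.033,-.090,.042]),down(YAW)*R.from_rotvec([.5,0,0]))
s=read_camera("scene"); crop(s,170,60,420,260,"s19.png",3)
E
```

```text
time_s: 30.1
ee_pos: [0.6498, -0.0068, 0.0622]
orientation: [-0.246, 0.968, 0.044, -0.011]
contact_force: [0.0, -0.3, 0.9]
opening: 0.007
pos [ 0.65  -0.007  0.062] t cm [-0.018  1.037  1.731] after rot [-0.018  1.04   1.729] rv [ 0.002 -0.001 -0.001] t 30.1 F [ 0.044 -0.28   0.896] op 0.007138854335436443
```

View pics/s19.png

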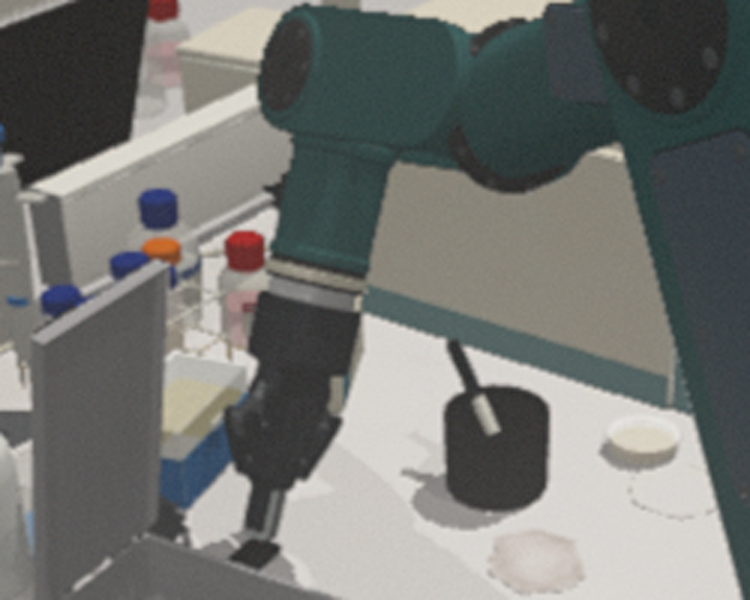

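```bash
python3 -m crank '[0,0.24,0.44,0,0,0,1, 0,0.24,0.44,0,0,0,1, 0,0.24,0.44,0,0,0,1, 0,0.2,0.35,0,0,0,1, 0,0,0,0,0,0,1, 0,0,0,0,0,0,1]' 40
python3 - <<'E'
from h import *
delta(box([.033,-.090,.042]),down(YAW)*R.from_rotvec([.5,0,0]))
s=read_camera("scene"); crop(s,170,60,420,260,"s20.png",3)
E
```

```text
time_s: 30.75
ee_pos: [0.6487, -0.0071, 0.0443]
orientation: [-0.246, 0.968, 0.045, -0.012]
contact_force: [-5.9, -2.1, 6.2]
opening: 0.001
pos [ 0.649 -0.007  0.044] t cm [0.101 0.165 0.172] after rot [0.101 0.165 0.171] rv [0.003 0.002 0.   ] t 30.75 F [-5.926 -2.091  6.191] op 0.001386583005863051
```

View pics/s20.png

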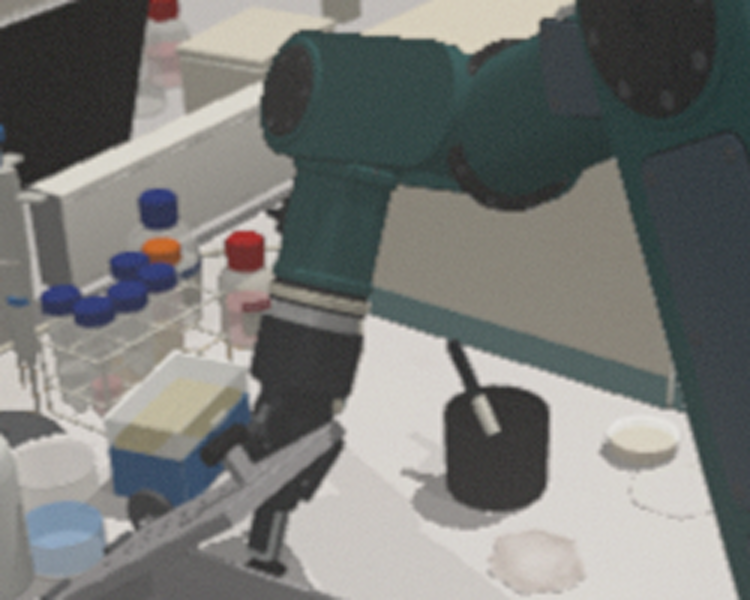

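```bash
python3 -m crank '[0,0,0,0,0,0,1, 0,0,0,0,0,0,1, 0,0,0,0,0,0,1, 0,0,0,0,0,0,1, 0,0,0,0,0,0,1, 0,0,0,0,0,0,1, 0,0,0,0,0,0,1, 0,0,0,0,0,0,1, 0,0,0,0,0,0,1, 0,0,0,0,0,0,1]' 40
python3 - <<'E'
from h import *
delta(box([.033,-.090,.042]),down(YAW)*R.from_rotvec([.5,0,0]))
s=read_camera("scene"); crop(s,170,60,420,260,"s21.png",3)
E
```

```text
time_s: 31.8
ee_pos: [0.6488, -0.0071, 0.0445]
orientation: [-0.246, 0.968, 0.045, -0.012]
contact_force: [-6.0, -2.9, 5.8]
opening: 0.002
pos [ 0.649 -0.007  0.045] t cm [0.094 0.174 0.194] after rot [0.094 0.175 0.193] rv [0.003 0.002 0.001] t 31.8 F [-6.01  -2.93   5.824] op 0.0023578416611692112
```

View pics/s21.png

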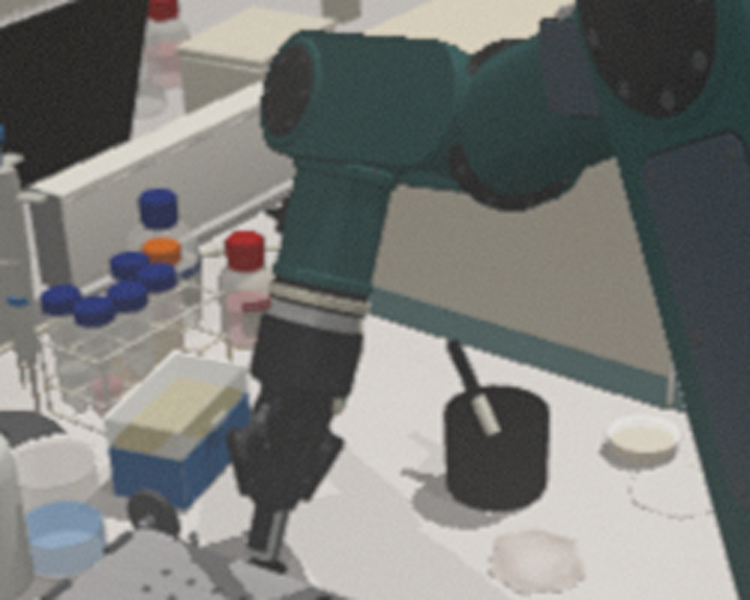

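```bash
python3 - <<'E'
from h import *
c=read_camera("top"); crop(c,210,130,430,290,"c13.png",3.5)
ib=lambda p:R.from_euler('z',-YAW).apply(p-BC)
for x in (-.09,-.03,.03,.08):
    u,v=proj(c,box([x,.03,.063])); print(ib(depth(c,u,v)))
E
```

```text
[-0.091  0.029  0.068]
[-0.03   0.03   0.063]
[0.03  0.03  0.063]
[0.081 0.031 0.058]
```

View pics/c13.png

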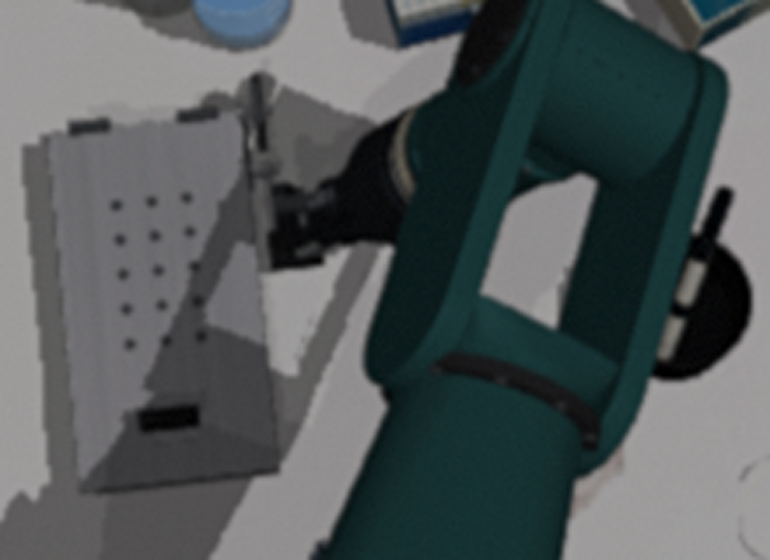

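```bash
python3 -m crank '[0,0,-1,0,0,0,1, 0,0,-2,0,0,0,1, 0,0,-3,0,0,0,1, 0,0,-3,0,0,0,1, 0,0,-3,0,0,0,1, 0,0,0,0,0,0,1, 0,0,0,0,0,0,1, 0,0,0,0,0,0,1]' 40
python3 - <<'E'
from h import *
c=read_camera("top"); crop(c,210,130,430,290,"c14.png",3.5)
ib=lambda p:R.from_euler('z',-YAW).apply(p-BC)
for x in (-.09,-.03,.03,.08):
    P=[]
    for y in np.linspace(.015,.045,7):
        u,v=proj(c,box([x,y,.063])); P.append(ib(depth(c,u,v))[2])
    print(np.median(P))
s=read_camera("scene"); crop(s,150,150,450,350,"s22.png",2.6)
print(get_obs()["ee_pos"],get_obs()["contact_force"])
E
```

```text
time_s: 32.7
ee_pos: [0.6544, -0.063, 0.1469]
orientation: [-0.247, 0.968, 0.044, -0.012]
contact_force: [-0.2, -0.1, -0.2]
opening: -0.004
0.06297288545785329
0.06203097788649936
0.06261317029524993
0.06442684282883526
[ 0.654 -0.063  0.147] [-0.207 -0.68  -0.261]
```

View pics/s22.png

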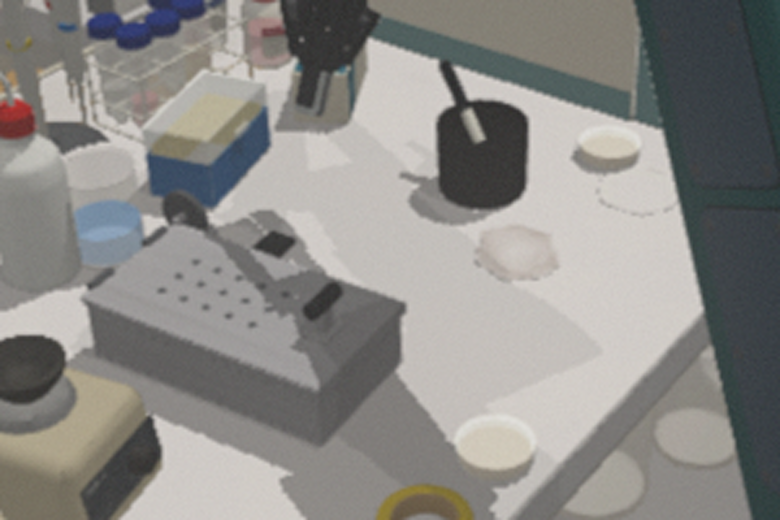

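View pics/c14.png

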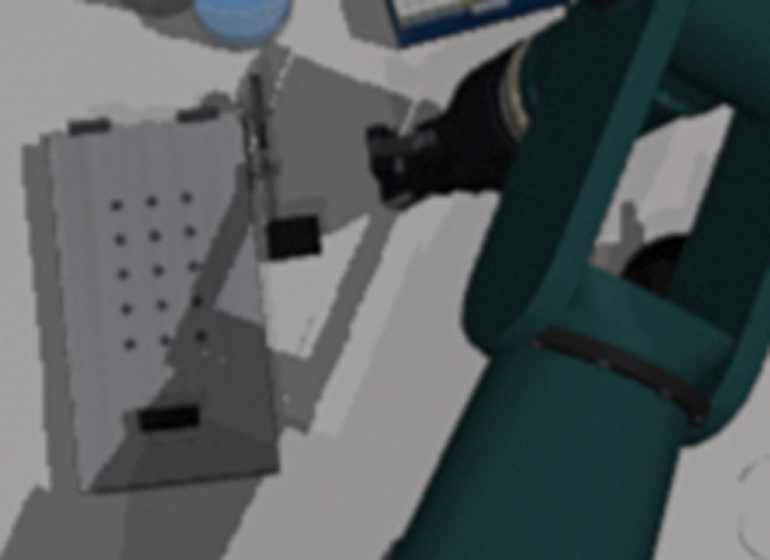

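Lid shut and flat (62 to 64 mm along its length), release back up, marker leaning in the upright pot, and the hand clear of everything. I'll hand in.

```bash
python3 - <<'E'
from bench import hand_in
print(hand_in())
E
```

```text
the job is handed in; nothing more can be done
None
```

The job is done and handed in at about 33 s of the 72 s allowed. No verdict came back, so what follows rests on my own camera and force checks.

- **Lid opened:** I lifted the lid by its handle past the last notch and let go. It stood open by itself.
- **Forceps and spatula:** I laid both in the box. The top view showed them flat on the floor while the lid was still up. I did not see them again after the lid shut.
- **Marker:** I lowered it tilted into the pot. It leans on the rim, white end down, and the pot stayed upright.
- **Release and shutting:** I pressed the release with the hand leaned to the right and held it until the lid had shut. The force stayed around 6 N up, plus about 6 N sideways, while I held it.

**Last checks:**
- The lid was flat, 62 to 64 mm high along its length, with its handle back at its starting pixel.
- The release looked back up.
- The force on the tool was near zero.
- The dishes and tape roll looked undisturbed in the last pictures. I did not measure their positions again.
- A single-pixel depth check while I held the release suggested the lid was tilted about 10 mm. The averaged reading after I let go showed it flat, so I took the first one as noise.

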